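# Draw a mould frame out of the vulcaniser with the draw hook

## Robot

A 6-joint arm with a two-finger parallel gripper is mounted at the origin on the work surface; the furniture and walls round the work are solid. World frame = base frame: x ahead of the robot, y to its left, z up, the work surface at z = 0. Lengths are in mm, angles in degrees, forces in N, time in s.
With the tool pointing down it reaches from about 300 to 850 mm from the base axis. Payload 4.2 kg.
Tool frame: the origin (TCP) lies between the finger pads; the fingertips stand 22 mm ahead of it and the grasp point (between the pads) lies 3 mm ahead of it; z points along the fingers, y is the direction in which the jaws open and shut (so a half turn about z gives the same grasp; the last joint's range is limited). The gripper opens to 91 mm and grips with 3 to 60 N. Pads are 32 mm wide; open, the fingers measure 118 mm over their backs; the gripper's body (76 mm by 178 mm) begins 60 mm behind the grasp point.
Start: joints at [74.083, 18.312, 89.639, -0, 72.044, -1.146], TCP at [146.599, 556.012, 235.976] pointing down, gripper open.
Joint ranges: [-177.97, 177.97], [-48.28, 115.42], [12.27, 149.76], [-77.06, 257.06], [2.81, 150.46], [-146.56, 146.56]. Speed limits (degrees/s): [147.25, 147.25, 180, 180, 180, 180].

## Interface

Orientations are given as [roll, pitch, yaw] about the fixed x, y, z axes, in that order (R = Rz(yaw) Ry(pitch) Rx(roll)).
In Python, from workcell import telemetry, cams, env gives the robot as it stands.
- The arm moves only by the shell command python3 -m inch 'ROWS' [FORCE]. ROWS is JSON, a list of rows, each an object of numbers: "x", "y", "z": the shift along the tool's x, y, z in cm; "yaw": the turn about the tool's z in units of 5 degrees (1.0 is 5 degrees); "gripper": the gripper's target within -1 to 1 (fully open at 1, half-way at 0, shut at -1). A call has 1 to 12 rows; each row shifts and turns the commanded pose from where the row before left it, along the tool's axes as they then stand; what a row does not reach is not made up. A row lasts 1/12 s, in which the tool goes at most 41.7 mm and 7.16 degrees, less where a joint would pass 70% of its speed; a pose out of reach is approached as far as the arm can. A call is refused whole if a number of a shift passes 4.17 or a number of a turn 1, either way. A call with a gripper value outside its range is refused whole. The fingers move at their own pace and stop on an object; FORCE is the grip in N (left out, the last holds). Time passes only in rows, so rows that do not move let the fingers close. It gives the time, the measured TCP pose, the force and the opening at its end, in the units of the state.
- telemetry.state(): the state, without advancing time (a new reading comes with each control period).
- cams.grab_frame(name): name is "side" or "top" or "wrist"; returns a dict with "pixels" (384x512x3 uint8, red, green, blue), "mtx" (3x3 intrinsics, pixels), "rvec" (rotation vector, rad) and "tvec" (3), from world to camera coordinates, as OpenCV has them. Camera axes: x right, y down, z forward; pixel columns grow to the right and rows downward; lengths in mm; the calibration is good to about 2 mm. The wrist camera is an equidistant fisheye: a pixel r from the principal point sees the ray r / f radians off the axis. A picture is of the moment at which its call begins. There is no depth.
- env.job_done(): hands the job in, once; it reports no verdict.
The state is a dict: "time_s": time; "qpos": joint angles; "qvel": joint speeds; "effort": joint torques, N m; "ee_pos": TCP position; "ee_rot": TCP orientation; "force": force on the tool from outside, world axes, zero at the start; "torque": the same for the moment, N m; "gripper_width": finger opening in mm.
Only numpy, scipy, OpenCV 4.12 (cv2) and the standard library are available. Lean on these libraries where they do the work, as an engineer would, in place of code of your own. Each camera call takes 0.05 s, during which the arm holds its last target. There are 200 camera calls.

## Task

Take the draw hook from its stand, reach with it over the mould frame between the press platens, drop its blade behind the frame's far edge and draw the frame out along the loading shelf and into the rubber buffer at the front lip, until both side catches have snapped in behind it. Feel your way: never pull or press on the frame with more than 20 N, touch it with the hook only, keep it flat and do not knock the hook against the press. Then lay the hook back in its stand, blade down as it was, and leave everything else where it is.

Things in the scene. Friction and masses are not known exactly. Their poses are not given: they have to be found in the camera images.
- press: cold bench mould press, fixed, 290 mm high: grey plinth, four columns, crosshead, handwheel. Origin on the table under the platens; -x points out over the loading shelf to the robot. Lower platen (x -60 to 45 mm) and shelf are one flat, z = 55 mm, 124 mm wide, up to a lip 11 mm high at x = -153. Head and columns begin at x = -62 mm; 147 mm between columns; control box on the +y side
- mould_frame: aluminium mould frame, 70 (x) x 98 (y) x 22 (z) mm, filled flush with a brown rubber mould, 0.4 to 0.6 kg, lying flat between the platens, axes nearly along the press's. Origin at the centre of its underside; far edge at x = +35 mm. Dragging it takes about 3 to 8 N, most where the catches rub; more than 20 N on it would spoil the fresh mould
- draw_hook: draw hook, 240 mm, 0.12 kg: wooden handle, 7 mm steel shaft cranked 16 mm lower than the handle, blade turned down at its end. Origin mid grip on the handle's axis; x to the blade, z up in its stand. Grip flat-sided, 12 wide (y), 18 high (z), 46 mm long, between 20 x 24 mm collars at x = -26 and +26. Lower shaft x = 49 to 158, z = -16 mm; balance point about x = +40 mm
- hook_blade (a point): mid lower edge of the blade's inner face (the face towards the handle, which pulls), at x = +158, z = -33.5 mm in the draw hook's frame; the blade is 36 mm wide (y), 4.5 mm thick and reaches 14 mm below the shaft's underside
- hook_stand: hook stand, fixed: dark steel foot 262 x 58 x 7 mm, two forks in which the hook lies level, handle axis 60 mm above the table. Origin on the table at the foot's far end; foot towards -x. Forks 6 mm thick, x = -245 (17 mm slot for the 12 mm handle end, tops 75 mm high) and x = -95 (11 mm slot for the shaft). Hook's grip at about x = -190, y = 0
- shelf_home (a point): on the shelf (z = 55 mm), where the frame's origin stands when it is caught: x = -109.5, y = 0 in the press's frame; axes as the press's
- catch_left (a joint): sprung catch at the shelf's +y side: steel leaf 34 mm long, 15 mm high, pinned beside the platen's front edge, its free end pointing to the front and inwards. 0 = sprung in, about 0.08 = spread by the passing frame; springs back to 0 behind the frame's far corner. rad
- catch_right (a joint): the same on the -y side. rad
- buffer (a joint): black rubber buffer strip on the inside of the shelf's lip, 78 mm wide, 10 mm high. 0 = free, up to 0.0045 m pressed towards the robot; 10 N a mm. The frame meets it about 1 mm before the catches can snap in, which takes a pull of 9 to 16 N at the hook; then the frame stays clamped between buffer and catches
- upper_platen (a joint): upper platen on its self-locking screw: its underside is 110 mm above the table plus this value (0 to 0.014 m), i.e. 33 to 47 mm above the frame's top
- wax_tree_0: bystander: green wax tree on a round black rubber base, 126 mm across, 240 mm tall; origin under its middle
- wax_tree_3: bystander: green wax tree on a round black rubber base, 127 mm across, 244 mm tall; origin under its middle
- tape_roll: bystander: roll of white tape lying flat, 58 mm across, 24 mm high; origin under its middle
- side_cutters: bystander: side cutters lying flat, 60 x 105 x 12 mm; origin under their middle
- mould_5: bystander: brown rubber mould block, 50 x 77 x 22 mm; origin under its middle
- marker_red: bystander: white and blue marker pen lying flat, 9 x 140 x 12 mm; origin under its middle

How it is judged (in metres and radians):
On the way, in this order (a step that is already met when the one before it is completed fails the run):
1. the hook is lifted out of its stand (distance of draw_hook from where it was at the start of the episode above 0.03 m and contact force between draw_hook and hook_stand below 0.01 N), for 0.1 s.
2. the hook's blade is down behind the frame's far edge (x of hook_blade in the frame of mould_frame between 0.032 and 0.06 m and y of hook_blade in the frame of mould_frame between -0.03 and 0.03 m and z of hook_blade in the frame of mould_frame below 0.018 m), for 0.1 s.
3. the frame is drawn home, both catches snapped in behind it, the blade still behind it (x of hook_blade in the frame of mould_frame between 0.032 and 0.06 m and y of hook_blade in the frame of mould_frame between -0.03 and 0.03 m and x of mould_frame in the frame of shelf_home between -0.003 and 0.003 m and y of mould_frame in the frame of shelf_home between -0.006 and 0.006 m and z of mould_frame in the frame of shelf_home below 0.003 m and value of joint each of catch_left, catch_right below 0.05 rad), for 0.1 s.
At the end, for the whole second after the job is handed in: The frame lies flat within 3 mm of its caught position on the shelf, both catches sprung in (under 0.05 rad) behind it; the hook lies at rest in both forks of its stand, blade down, within 20 mm of where it lay along the stand (x of mould_frame in the frame of shelf_home between -0.003 and 0.003 m and y of mould_frame in the frame of shelf_home between -0.006 and 0.006 m and z of mould_frame in the frame of shelf_home below 0.003 m and value of joint each of catch_left, catch_right below 0.05 rad and x of draw_hook in the frame of hook_stand between -0.21 and -0.17 m and y of draw_hook in the frame of hook_stand between -0.006 and 0.006 m and z of draw_hook in the frame of hook_stand between 0.056 and 0.065 m and angle between the x axis of draw_hook and the x axis of hook_stand, either way round below 0.08 rad and angle between draw_hook's own z axis and vertical below 0.15 rad and linear speed of each of draw_hook, mould_frame below 0.02 m/s); the robot touches nothing.
It fails at once if the hook drags or presses on the frame with more than 20 N (contact force between draw_hook and mould_frame above 20 N).
It fails at once if the hook knocks against the press with more than 15 N (contact force between draw_hook and press above 15 N).
It fails at once if the robot itself touches the frame (contact force between any of the fingers, the arm and mould_frame above 0.5 N).
It fails at once if the frame is tipped or lifted off (angle between mould_frame's own z axis and vertical above 0.2 rad or z of mould_frame in the frame of press above 0.075 m).
It fails at once if a bystander is moved by more than 20 mm (distance of any of wax_tree_0, wax_tree_3, tape_roll, side_cutters, mould_5, marker_red from where it was at the start of the episode above 0.02 m).
It also fails if it takes over 69 s, if anything falls off the work surface, if the arm or the gripper's body presses on something with over 40 N, if the wrist force passes 120 N, or if a joint passes its speed limit or range.

## Working session

There is one attempt and no reset: what is moved stays moved. The work goes in short steps, Python scripts to look and compute and a shell command to move; the robot and the scene stay as the last step left them, time stands still between calls to the robot, and variables do not carry over. Pictures are saved under pics/ and viewed, about 8 in all and at most 12, crops included, and the job is handed in when it is done.

```bash
ls; mkdir -p pics
cat > h.py <<'E'
import numpy as np, cv2
from workcell import telemetry, cams, env
def grab(n,f):
    g=cams.grab_frame(n); cv2.imwrite('pics/'+f,g['pixels'][:,:,::-1]); np.savez('pics/'+f+'.npz',**{k:np.array(g[k]) for k in('pixels','mtx','rvec','tvec')}); return g
def load(f): return dict(np.load('pics/'+f+'.npz'))
def ray(g,u,v,fish=False):
    K=g['mtx']; x=(u-K[0,2])/K[0,0]; y=(v-K[1,2])/K[1,1]
    if fish:
        r=np.hypot(x,y)+1e-9; d=np.array([x/r*np.sin(r),y/r*np.sin(r),np.cos(r)])
    else: d=np.array([x,y,1.])
    R=cv2.Rodrigues(np.array(g['rvec'],float))[0]; t=np.array(g['tvec'],float).ravel()
    d=R.T@d; return -R.T@t, d/np.linalg.norm(d)
def plane(g,u,v,z,fish=False):
    o,d=ray(g,u,v,fish); return o+d*(z-o[2])/d[2]
def tri(r1,r2):
    (a,d),(b,e)=r1,r2; M=np.array([[d@d,-d@e],[d@e,-e@e]]); s=np.linalg.solve(M,[(b-a)@d,(b-a)@e])
    p=a+s[0]*d;q=b+s[1]*e; return (p+q)/2,np.linalg.norm(p-q)
def proj(g,P,fish=False):
    R=cv2.Rodrigues(np.array(g['rvec'],float))[0]; c=R@np.array(P,float)+np.array(g['tvec'],float).ravel(); K=g['mtx']
    if fish:
        r=np.hypot(c[0],c[1]); th=np.arctan2(r,c[2]); x,y=c[0]/r*th,c[1]/r*th
    else: x,y=c[0]/c[2],c[1]/c[2]
    return np.array([K[0,0]*x+K[0,2],K[1,1]*y+K[1,2]])
E
python3 - <<'E'
from h import *
ims=[]
for n in('side','top','wrist'):
    g=grab(n,n+'0.png'); o,d=ray(g,256,192,n=='wrist'); print(n,g['mtx'].tolist(),o.round(),d.round(3))
    print(plane(g,256,192,0,n=='wrist').round())
    ims.append(g['pixels'])
print(telemetry.state())
a=np.vstack([np.hstack(ims[:2])])
cv2.imwrite('pics/a.png',cv2.resize(ims[0],(800,600),interpolation=cv2.INTER_CUBIC)[:,:,::-1])
cv2.imwrite('pics/b.png',cv2.resize(ims[1],(800,600),interpolation=cv2.INTER_CUBIC)[:,:,::-1])
E
```

```text
pics
side [[440.6619594324583, 0.0, 253.61050244348525], [0.0, 440.6619594324583, 198.38621612666344], [0.0, 0.0, 1.0]] [166. 997. 843.] [ 0.27  -0.781 -0.563]
[ 570. -173.    0.]
top [[413.02244778613317, 0.0, 249.4133920039397], [0.0, 413.02244778613317, 186.9254845430049], [0.0, 0.0, 1.0]] [ 112.  205. 1428.] [ 0.254 -0.169 -0.952]
[493. -49.   0.]
wrist [[297.3186396354542, 0.0, 255.1129347391313], [0.0, 297.3186396354542, 192.48571276012217], [0.0, 0.0, 1.0]] [ 75. 574. 385.] [ 0.25  -0.065 -0.966]
[174. 549.   0.]
{'time_s': 0.15, 'qpos': array([ 7.40816858e+01,  1.83435150e+01,  8.96901956e+01, -1.13836289e-03,
        7.20427128e+01, -1.14516838e+00]), 'qvel': array([-0.04708821, -0.21017786, -0.18247558, -0.09134854,  0.15029145,
        0.01112615]), 'effort': array([-8.98667338e-06, -4.12771654e+01, -2.32154739e+01,  7.27467821e-02,
        4.33120667e-02, -1.00450220e-04]), 'ee_pos': array([146.52448233, 555.66325088, 235.31154689]), 'ee_rot': array([-1.79923570e+02, -4.45143562e-04,  1.65227206e+02]), 'force': array([-0.16094691, -0.68106241, -0.10904441]), 'torque': array([-0.03345632,  0.02562211,  0.03111716]), 'gripper_width': 91.0416853684215}
```

View pics/a.png

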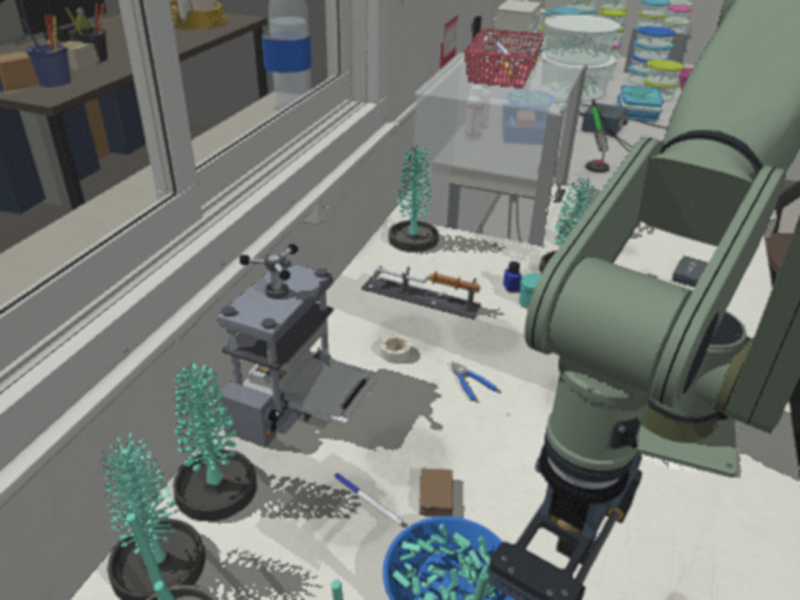

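View pics/b.png

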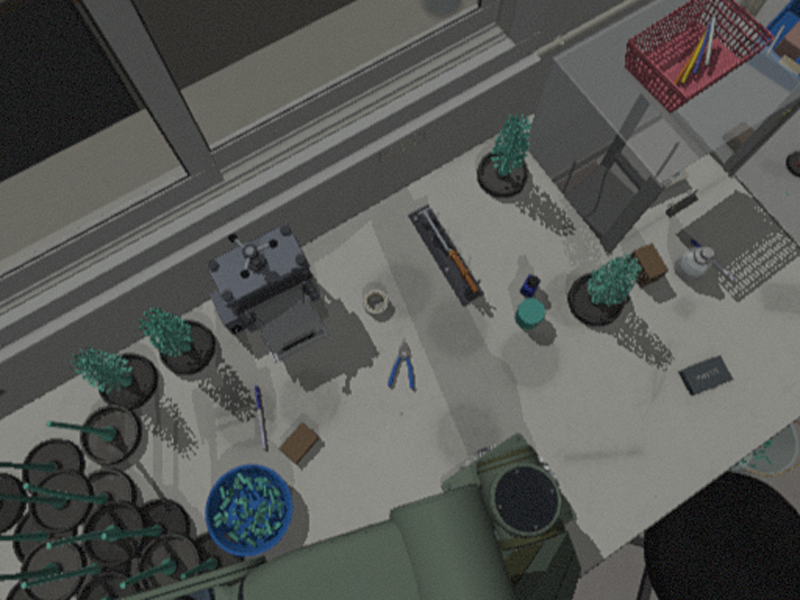

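The side view shows the press at about (275,350), the hook in its stand at about (425,290) and the cutters and tape near the middle. The top view shows the press at about (265,290), with the stand running from (420,207) to (473,300). Next I'll enlarge both.

Run:
```python
from h import *
s=load('side0.png')['pixels'];t=load('top0.png')['pixels']
def crop(im,x,y,w,h,k): return cv2.resize(im[y:y+h,x:x+w],(w*k,h*k),interpolation=cv2.INTER_CUBIC)
A=crop(s,225,160,100,50,4); B=crop(t,255,120,60,80,4); C=crop(s,130,140,125,150,3)[:,:]; D=crop(t,125,135,100,100,3)
cv=np.zeros((600,800,3),np.uint8)
# layout: A side stand (0,0) 400x200 ; D top press (0,250) ; C side press (400,0) 375x... 
cv[0:200,0:400]=A; cv[0:450,420:795]=C; cv[200:500,0:300]=D
cv2.imwrite('pics/c.png',cv[:,:,::-1])
E=crop(t,255,125,60,75,8); cv2.imwrite('pics/d.png',E[:,:,::-1])
for n,g in(('side',s),('top',t)):
    hsv=cv2.cvtColor(g,cv2.COLOR_RGB2HSV); m=cv2.inRange(hsv,(5,120,80),(18,255,255))
    k,l,st,c=cv2.connectedComponentsWithStats(m)
    print(n,[(st[i].tolist(),c[i].round(1).tolist()) for i in range(1,k) if st[i,4]>30])
```

```text
side [([276, 175, 30, 11, 99], [289.6, 180.1])]
top [([431, 23, 19, 31, 70], [438.7, 41.3]), ([288, 161, 17, 26, 86], [296.4, 172.7])]
```

View pics/c.png

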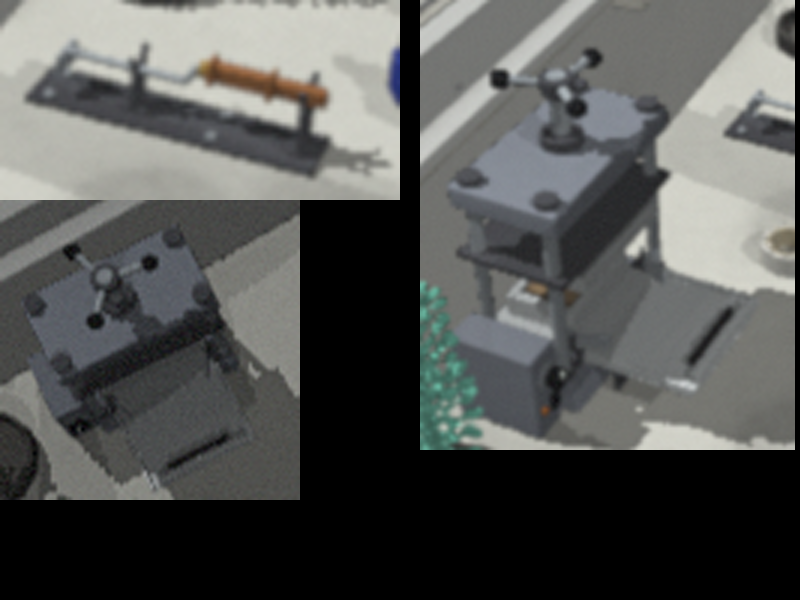

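View pics/d.png

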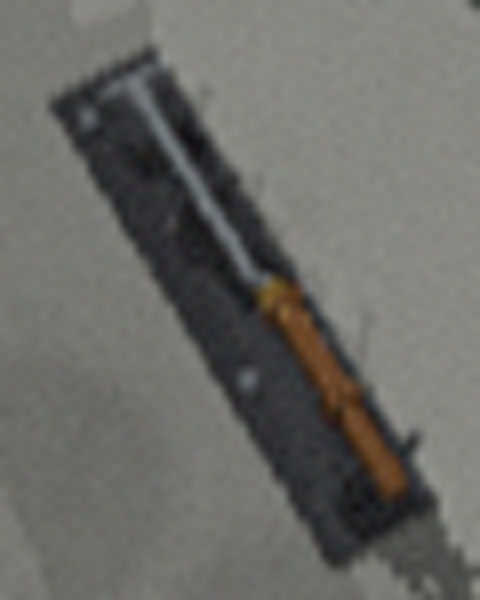

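The crops show the hook lying in its forks. In the top crop the handle runs from (280,300) to (397,495) and the foot corners are at (52,103), (152,48), (335,567) and (435,500). The press shelf's lip and black buffer are visible in both views, and the frame is visible between the platens. Next I'll triangulate the key points.

Run:
```python
from h import *
S=load('side0.png');T=load('top0.png')
f=lambda x,y,ox,oy,k:(ox+(x+.5)/k-.5,oy+(y+.5)/k-.5)
d=lambda x,y:f(x,y,255,125,8); ca=lambda x,y:f(x,y,225,160,4); cp=lambda x,y:f(x-420,y,130,140,3); ct=lambda x,y:f(x,y-200,125,135,3)
print('foot corners z7')
for p in((52,103),(152,48),(335,567),(435,500)): print(plane(T,*d(*p),7).round(1))
for p in((28,97),(322,173)): print('side z7',plane(S,*ca(*p),7).round(1))
for n,a,b in(('collar near',(340,400),(273,90)),('ferrule',(270,292),(205,68)),('handle end',(397,495),(325,97))):
    print(n,*[np.round(x,1) for x in tri(ray(T,*d(*a)),ray(S,*ca(*b)))])
for n,a,b in(('lip -y end',(250,435),(750,298)),('lip +y end',(155,485),(690,388)),('buf -y',(230,434),(733,312)),('buf +y',(168,467),(692,362)),
   ('bolt a',(35,305),(467,178)),('bolt b',(62,362),(546,202)),('bolt c',(203,293),(650,103)),('handwheel hub',(104,277),(556,78))):
    q,e=tri(ray(T,*ct(*a)),ray(S,*cp(*b))); print(n,q.round(1),e.round(1), 'top z66',plane(T,*ct(*a),66).round(1),'side',plane(S,*cp(*b),66).round(1))
```

```text
foot corners z7
[ 662.8 -180.1    7. ]
[ 661.3 -235.6    7. ]
[ 401.7 -163.     7. ]
[ 403.6 -219.1    7. ]
side z7 [ 662.3 -178.5    7. ]
side z7 [ 396.7 -164.5    7. ]
collar near [ 452.6 -195.9   55.8] 3.2
ferrule [ 511.  -196.7   62.4] 1.1
handle end [ 404.4 -189.6   63.4] 3.2
lip -y end [503.  141.6  60.3] 3.4 top z66 [499.7 141.7  66. ] side [502.4 147.6  66. ]
lip +y end [510.9 261.6  54.1] 0.7 top z66 [507.  261.1  66. ] side [506.1 272.7  66. ]
buf -y [515.  159.8  55.6] 1.9 top z66 [512.9 160.3  66. ] side [509.3 171.   66. ]
buf +y [519.  238.8  61.2] 0.6 top z66 [517.3 238.6  66. ] side [517.2 243.4  66. ]
bolt a [697.7 267.7 224.4] 4.2 top z66 [772.2 275.2  66. ] side [837.1  80.3  66. ]
bolt b [625.2 272.6 224.5] 0.8 top z66 [692.3 281.4  66. ] side [743.5  86.8  66. ]
bolt c [611.2 112.9 227.5] 0.5 top z66 [678.7 100.6  66. ] side [ 727.7 -119.1   66. ]
handwheel hub [654.9 192.1 286.6] 0.2 top z66 [759.8 189.6  66. ] side [ 848.9 -127.3   66. ]
```

Measured positions, in agreement with the given sizes:
- **Stand:** origin about (662,-208), yaw about -3.7°, foot length 260 against 262 mm.
- **Hook:** grip about (472,-196,60).
- **Press:** origin about (657,190.5), yaw about -4.3°.

I'll move over the grip with tool yaw 176.

```bash
python3 -m inch '[{"yaw":-0.73},{"yaw":-0.73},{"yaw":-0.73},{"x":-1.57,"y":-3.03},{"x":-1.57,"y":-3.03},{"x":-1.57,"y":-3.03},{"x":-1.57,"y":-3.03},{"x":-1.57,"y":-3.03},{"x":-1.57,"y":-3.03},{"x":-1.57,"y":-3.03},{"x":-1.57,"y":-3.03},{"x":-1.57,"y":-3.03}]' 30
python3 -m inch '[{"x":-1.57,"y":-3.03},{"x":-1.57,"y":-3.03},{"x":-1.57,"y":-3.03},{"x":-1.57,"y":-3.03},{"x":-1.57,"y":-3.03},{"x":-1.57,"y":-3.03},{"x":-1.57,"y":-3.03},{"x":-1.57,"y":-3.03},{"x":-1.57,"y":-3.03},{"x":-1.57,"y":-3.03},{"x":-1.57,"y":-3.03},{"x":-1.57,"y":-3.03}]'
python3 -m inch '[{"x":-1.57,"y":-3.03},{"x":-1.57,"y":-3.03},{"x":-1.57,"y":-3.03},{},{},{}]'
```

```text
invalid input
invalid input
invalid input
```

```bash
python3 -m inch '[{"x":0,"y":0,"z":0,"yaw":-0.73,"gripper":1}]' 30; python3 -m inch '[{"yaw":-0.73}]'; python3 -m inch '[{"x":0,"y":0,"z":0,"yaw":-0.73}]'
```

```text
time_s: 0.23
ee_pos: [146.5, 555.8, 235.5]
ee_rot: [-180.0, -0.0, 168.9]
force: [-0.2, -0.1, -0.5]
gripper_width: 91.1invalid input
invalid input
```

All five keys are needed in each row.

```bash
python3 -m inch '[{"x":0,"y":0,"z":0,"yaw":-0.73,"gripper":1},{"x":0,"y":0,"z":0,"yaw":-0.73,"gripper":1},{"x":-1.57,"y":-3.03,"z":0,"yaw":0,"gripper":1},{"x":-1.57,"y":-3.03,"z":0,"yaw":0,"gripper":1},{"x":-1.57,"y":-3.03,"z":0,"yaw":0,"gripper":1},{"x":-1.57,"y":-3.03,"z":0,"yaw":0,"gripper":1},{"x":-1.57,"y":-3.03,"z":0,"yaw":0,"gripper":1},{"x":-1.57,"y":-3.03,"z":0,"yaw":0,"gripper":1},{"x":-1.57,"y":-3.03,"z":0,"yaw":0,"gripper":1},{"x":-1.57,"y":-3.03,"z":0,"yaw":0,"gripper":1},{"x":-1.57,"y":-3.03,"z":0,"yaw":0,"gripper":1},{"x":-1.57,"y":-3.03,"z":0,"yaw":0,"gripper":1}]' 30
python3 -m inch '[{"x":-1.57,"y":-3.03,"z":0,"yaw":0,"gripper":1},{"x":-1.57,"y":-3.03,"z":0,"yaw":0,"gripper":1},{"x":-1.57,"y":-3.03,"z":0,"yaw":0,"gripper":1},{"x":-1.57,"y":-3.03,"z":0,"yaw":0,"gripper":1},{"x":-1.57,"y":-3.03,"z":0,"yaw":0,"gripper":1},{"x":-1.57,"y":-3.03,"z":0,"yaw":0,"gripper":1},{"x":-1.57,"y":-3.03,"z":0,"yaw":0,"gripper":1},{"x":-1.57,"y":-3.03,"z":0,"yaw":0,"gripper":1},{"x":-1.57,"y":-3.03,"z":0,"yaw":0,"gripper":1},{"x":-1.57,"y":-3.03,"z":0,"yaw":0,"gripper":1},{"x":-1.57,"y":-3.03,"z":0,"yaw":0,"gripper":1},{"x":-1.57,"y":-3.03,"z":0,"yaw":0,"gripper":1}]'
python3 -m inch '[{"x":-1.57,"y":-3.03,"z":0,"yaw":0,"gripper":1},{"x":-1.57,"y":-3.03,"z":0,"yaw":0,"gripper":1},{"x":0,"y":0,"z":0,"yaw":0,"gripper":1},{"x":0,"y":0,"z":0,"yaw":0,"gripper":1},{"x":0,"y":0,"z":0,"yaw":0,"gripper":1}]'
python3 - <<'E'
from h import *
g=grab('wrist','w1.png'); cv2.imwrite('pics/w1b.png',cv2.resize(g['pixels'],(800,600),interpolation=cv2.INTER_CUBIC)[:,:,::-1])
S=telemetry.state();print(S['ee_pos'],S['ee_rot'],S['time_s'],S['qpos'])
for P in((472.4,-195.7,60),(446.5,-194,72),(498.3,-197.4,72),(662,-208,7),(630.6,-206,26)):print(P,proj(g,P,True).round(1)*1.5625)
E
```

```text
time_s: 1.23
ee_pos: [283.1, 241.6, 235.9]
ee_rot: [180.0, 0.0, 176.2]
force: [0.8, 0.2, 0.5]
gripper_width: 91.0
time_s: 2.23
ee_pos: [447.0, -133.9, 235.7]
ee_rot: [180.0, -0.0, 176.1]
force: [0.2, 0.0, 0.3]
gripper_width: 91.1
time_s: 2.65
ee_pos: [473.5, -194.1, 235.4]
ee_rot: [179.9, -0.1, 176.2]
force: [0.1, -0.3, 0.0]
gripper_width: 91.6
[ 473.42764276 -193.70339469  235.65974558] [ 1.79947275e+02 -6.21568433e-02  1.76205126e+02] 2.7 [-2.35577445e+01  1.26405854e+01  9.76785297e+01  3.04854377e-02
  6.97572111e+01 -1.09773409e+02]
(472.4, -195.7, 60) [396.5625 282.1875]
(446.5, -194, 72) [396.40625 248.90625]
(498.3, -197.4, 72) [396.5625 321.875 ]
(662, -208, 7) [397.34375 462.03125]
(630.6, -206, 26) [397.1875  445.78125]
```

View pics/w1b.png

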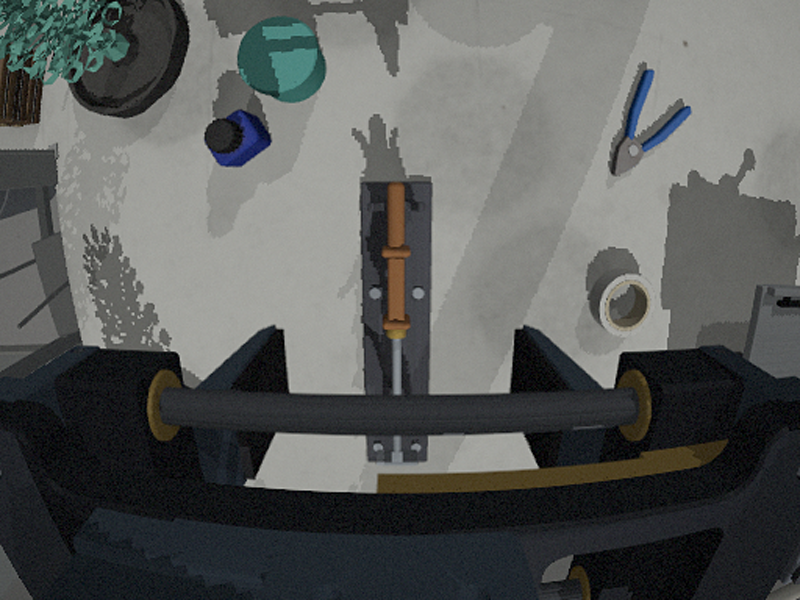

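The wrist view agrees with the estimate. The collars at (396,252) and (396,325) are about 3 px from the prediction, so the grip centre is about 2 mm further along +x. I'll descend and grasp.

```bash
python3 -m inch '[{"x":-0.11,"y":-0.16,"z":3,"yaw":0,"gripper":1},{"x":0,"y":0,"z":3.5,"yaw":0,"gripper":1},{"x":0,"y":0,"z":3.5,"yaw":0,"gripper":1},{"x":0,"y":0,"z":3,"yaw":0,"gripper":1},{"x":0,"y":0,"z":2,"yaw":0,"gripper":1},{"x":0,"y":0,"z":1.5,"yaw":0,"gripper":1},{"x":0,"y":0,"z":0.76,"yaw":0,"gripper":1},{"x":0,"y":0,"z":0,"yaw":0,"gripper":1},{"x":0,"y":0,"z":0,"yaw":0,"gripper":1}]' 55
python3 -m inch '[{"x":0,"y":0,"z":0,"yaw":0,"gripper":-1},{"x":0,"y":0,"z":0,"yaw":0,"gripper":-1},{"x":0,"y":0,"z":0,"yaw":0,"gripper":-1},{"x":0,"y":0,"z":0,"yaw":0,"gripper":-1},{"x":0,"y":0,"z":0,"yaw":0,"gripper":-1},{"x":0,"y":0,"z":0,"yaw":0,"gripper":-1},{"x":0,"y":0,"z":0,"yaw":0,"gripper":-1},{"x":0,"y":0,"z":0,"yaw":0,"gripper":-1},{"x":0,"y":0,"z":0,"yaw":0,"gripper":-1},{"x":0,"y":0,"z":0,"yaw":0,"gripper":-1}]' 55
```

```text
time_s: 3.45
ee_pos: [475.3, -195.8, 63.9]
ee_rot: [-180.0, 0.0, 176.2]
force: [-0.7, -0.5, 0.8]
gripper_width: 91.2
time_s: 4.28
ee_pos: [475.1, -196.4, 63.3]
ee_rot: [180.0, -0.0, 176.2]
force: [-0.5, -0.5, 0.2]
gripper_width: 27.6
```

```bash
python3 -m inch '[{"x":0,"y":0,"z":0,"yaw":0,"gripper":-1},{"x":0,"y":0,"z":0,"yaw":0,"gripper":-1},{"x":0,"y":0,"z":0,"yaw":0,"gripper":-1},{"x":0,"y":0,"z":0,"yaw":0,"gripper":-1},{"x":0,"y":0,"z":0,"yaw":0,"gripper":-1},{"x":0,"y":0,"z":0,"yaw":0,"gripper":-1}]' 55
python3 -m inch '[{"x":0,"y":0,"z":-0.3,"yaw":0,"gripper":-1},{"x":0,"y":0,"z":-0.7,"yaw":0,"gripper":-1},{"x":0,"y":0,"z":-1.5,"yaw":0,"gripper":-1},{"x":0,"y":0,"z":-2.5,"yaw":0,"gripper":-1},{"x":0,"y":0,"z":-2.5,"yaw":0,"gripper":-1},{"x":0,"y":0,"z":-2,"yaw":0,"gripper":-1},{"x":0,"y":0,"z":-0.5,"yaw":0,"gripper":-1},{"x":0,"y":0,"z":0,"yaw":0,"gripper":-1},{"x":0,"y":0,"z":0,"yaw":0,"gripper":-1}]'
```

```text
time_s: 4.78
ee_pos: [475.1, -196.3, 63.3]
ee_rot: [180.0, -0.0, 176.2]
force: [0.3, -1.0, -0.6]
gripper_width: 11.6
time_s: 5.53
ee_pos: [474.5, -196.1, 162.8]
ee_rot: [180.0, -0.1, 176.2]
force: [-0.6, 0.2, -1.1]
gripper_width: 11.3
```

```bash
python3 -m inch '[{"x":1.9,"y":0,"z":0,"yaw":0,"gripper":-1},{"x":1.9,"y":0,"z":0,"yaw":0,"gripper":-1},{"x":1.9,"y":0,"z":0,"yaw":0,"gripper":-1},{"x":0.27,"y":2,"z":0,"yaw":0,"gripper":-1},{"x":0.27,"y":3.5,"z":0,"yaw":0,"gripper":-1},{"x":0.27,"y":3.5,"z":0,"yaw":0,"gripper":-1},{"x":0.27,"y":3.5,"z":0,"yaw":0,"gripper":-1},{"x":0.27,"y":3.5,"z":0,"yaw":0,"gripper":-1},{"x":0.27,"y":3.5,"z":0,"yaw":0,"gripper":-1},{"x":0.27,"y":3.5,"z":0,"yaw":0,"gripper":-1},{"x":0.27,"y":3.5,"z":0,"yaw":0,"gripper":-1},{"x":0.27,"y":3.5,"z":0,"yaw":0,"gripper":-1}]'
python3 -m inch '[{"x":0.27,"y":3.5,"z":0,"yaw":0,"gripper":-1},{"x":0,"y":3.5,"z":0,"yaw":0,"gripper":-1},{"x":0,"y":2.5,"z":0,"yaw":0,"gripper":-1},{"x":0,"y":1,"z":0,"yaw":0,"gripper":-1},{"x":0,"y":0,"z":0,"yaw":0,"gripper":-1},{"x":0,"y":0,"z":0,"yaw":0,"gripper":-1}]'
python3 - <<'E'
from h import *
g=grab('side','s2.png');t=grab('top','t2.png');w=grab('wrist','w2.png')
S=telemetry.state();print(S['ee_pos'],S['ee_rot'],S['time_s'],S['qpos'])
a=cv2.resize(g['pixels'][140:270,135:335],(800,520),interpolation=cv2.INTER_CUBIC)
cv2.imwrite('pics/s2b.png',a[:,:,::-1])
E
```

```text
time_s: 6.53
ee_pos: [412.4, 109.9, 161.7]
ee_rot: [-179.9, -0.2, 176.2]
force: [1.2, -0.2, -1.7]
gripper_width: 11.6
time_s: 7.03
ee_pos: [417.4, 212.6, 162.1]
ee_rot: [-179.9, -0.2, 176.2]
force: [-0.4, -0.4, -2.3]
gripper_width: 11.8
[417.8921714  211.82994492 162.93917343] [-1.79942543e+02 -6.24254495e-02  1.76089058e+02] 7.1833 [ 2.54869921e+01  1.24858399e+01  1.09372114e+02 -2.28388018e-02
  5.82246390e+01 -6.05900561e+01]
```

View pics/s2b.png

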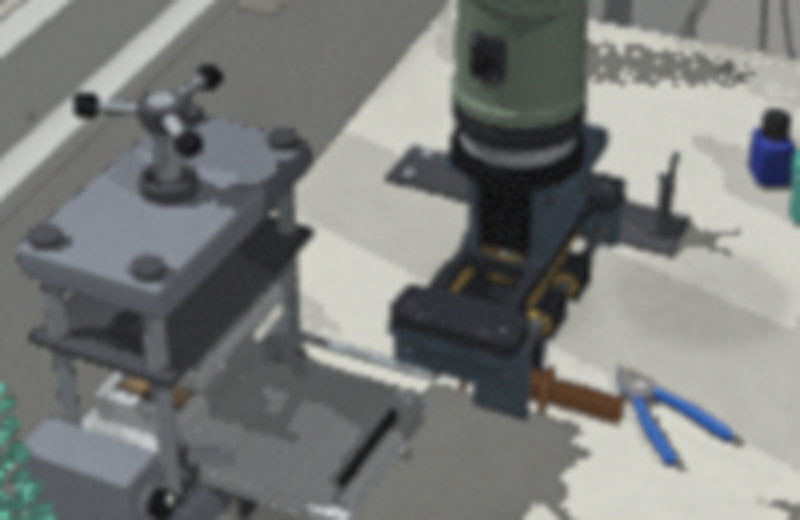

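The hook is held with its shaft visible at about (310,340) to (430,372). The frame's bright aluminium and brown fill show at about (85–190,370–440) beneath the upper platen. Next I'll check hook tilt, frame and platen against projections in an overlay.

Run:
```python
from h import *
g=load('s2.png')
x0,y0,w,h,k=130,195,120,90,6
a=cv2.resize(g['pixels'][y0:y0+h,x0:x0+w],None,fx=k,fy=k,interpolation=cv2.INTER_CUBIC)
th=np.radians(-4.2);c,s=np.cos(th),np.sin(th)
pr=lambda x,y,z:(657+c*x-s*y,190.5+s*x+c*y,z)
th2=np.radians(-3.9);hk=lambda x,z:(417.9+np.cos(th2)*x,211.8+np.sin(th2)*x,160+z)
def pt(P): u,v=proj(g,P); return (int((u-x0+.5)*k),int((v-y0+.5)*k))
def dot(P,col):
    p=pt(P); cv2.circle(a,p,3,col,1); return p
for P in [pr(sx*35,sy*49,77) for sx in(-1,1) for sy in(-1,1)]: print('frame',dot(P,(255,0,0)))
for P in [pr(-35,49,55)]: print('fr low',dot(P,(255,0,0)))
for x in(-153,-62): 
  for y in(-62,62): print('shelf',dot(pr(x,y,55),(255,255,0)))
for z in(110,124): print('plat',dot(pr(-52,62,z),(0,255,0)),dot(pr(-52,-62,z),(0,255,0)))
print('hook',dot(hk(158,-16),(255,0,255)),dot(hk(158,-33.5),(255,0,255)),dot(hk(60,-16),(255,0,255)))
cv2.imwrite('pics/s2c.png',a[:,:,::-1])
```

```text
frame (430, 183)
frame (316, 310)
frame (300, 143)
frame (180, 264)
fr low (320, 348)
shelf (672, 276)
shelf (544, 449)
shelf (496, 220)
shelf (357, 385)
plat (328, 281) (473, 121)
plat (326, 255) (472, 96)
hook (455, 161) (457, 193) (663, 225)
```

View pics/s2c.png

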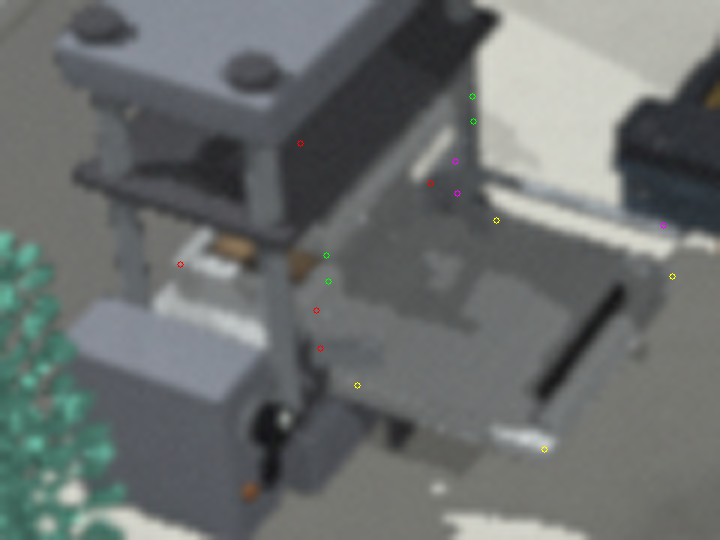

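The overlay agrees within about 1–2 raw pixels. The hook is level, and the frame's far-left corner at about (178,258) is close to the predicted (180,264). The platen underside is above the shaft's path. I'll lower to insertion height, with the blade bottom at about 84 mm, and reach in.

```bash
python3 -m inch '[{"x":0,"y":-0.35,"z":1,"yaw":0,"gripper":-1},{"x":0,"y":0,"z":1.5,"yaw":0,"gripper":-1},{"x":0,"y":0,"z":1.2,"yaw":0,"gripper":-1},{"x":0,"y":0,"z":0.46,"yaw":0,"gripper":-1},{"x":0,"y":0,"z":0,"yaw":0,"gripper":-1},{"x":0,"y":0,"z":0,"yaw":0,"gripper":-1},{"x":0,"y":0,"z":0,"yaw":0,"gripper":-1}]'
```

```text
time_s: 7.77
ee_pos: [418.6, 209.7, 122.5]
ee_rot: [180.0, 0.1, 176.1]
force: [0.2, 0.5, -0.3]
gripper_width: 11.7
```

```bash
python3 -m inch '[{"x":-0.5,"y":0,"z":0,"yaw":0,"gripper":-1},{"x":-1,"y":0,"z":0.06,"yaw":0,"gripper":-1},{"x":-1.2,"y":0,"z":0,"yaw":0,"gripper":-1},{"x":-1.2,"y":0,"z":0,"yaw":0,"gripper":-1},{"x":-1.2,"y":0,"z":0,"yaw":0,"gripper":-1},{"x":-1.2,"y":0,"z":0,"yaw":0,"gripper":-1},{"x":-1.2,"y":0,"z":0,"yaw":0,"gripper":-1},{"x":0,"y":0,"z":0,"yaw":0,"gripper":-1},{"x":0,"y":0,"z":0,"yaw":0,"gripper":-1}]'
python3 -m inch '[{"x":-1,"y":0,"z":0,"yaw":0,"gripper":-1},{"x":-1,"y":0,"z":0,"yaw":0,"gripper":-1},{"x":-1,"y":0,"z":0,"yaw":0,"gripper":-1},{"x":-1,"y":0,"z":0,"yaw":0,"gripper":-1},{"x":-0.8,"y":0,"z":0,"yaw":0,"gripper":-1},{"x":-0.2,"y":0,"z":0,"yaw":0,"gripper":-1},{"x":0,"y":0,"z":0,"yaw":0,"gripper":-1},{"x":0,"y":0,"z":0,"yaw":0,"gripper":-1},{"x":0,"y":0,"z":0,"yaw":0,"gripper":-1}]'
python3 - <<'E'
from h import *
g=grab('side','s3.png')
x0,y0,w,h,k=130,195,120,90,6
a=cv2.resize(g['pixels'][y0:y0+h,x0:x0+w],None,fx=k,fy=k,interpolation=cv2.INTER_CUBIC)
cv2.imwrite('pics/s3c.png',a[:,:,::-1])
S=telemetry.state();p=S['ee_pos'];print(p,S['ee_rot'],S['force'],S['time_s'])
th2=np.radians(-3.9);hk=lambda x,z:(p[0]+np.cos(th2)*x,p[1]+np.sin(th2)*x,p[2]-3.3+z)
for P in(hk(158,-16),hk(158,-33.5)):
    u,v=proj(g,P);print(P,(u-x0+.5)*k,(v-y0+.5)*k)
E
```

```text
time_s: 8.52
ee_pos: [493.4, 204.7, 120.8]
ee_rot: [-180.0, -0.0, 176.1]
force: [-0.4, -0.6, -0.8]
gripper_width: 11.9
time_s: 9.27
ee_pos: [542.2, 201.5, 121.0]
ee_rot: [-180.0, -0.0, 176.2]
force: [-0.1, 0.4, -1.3]
gripper_width: 11.5
[542.21630021 201.52603308 121.10134703] [-1.79995443e+02 -3.45620681e-02  1.76189038e+02] [-0.59862736 -0.17333023 -0.4827722 ] 9.3167
(np.float64(699.850416264027), np.float64(190.77961715217995), np.float64(101.80134703219305)) 219.08024692849784 158.7581715648389
(np.float64(699.850416264027), np.float64(190.77961715217995), np.float64(84.30134703219305)) 222.64437043765088 189.09051666181068
```

View pics/s3c.png

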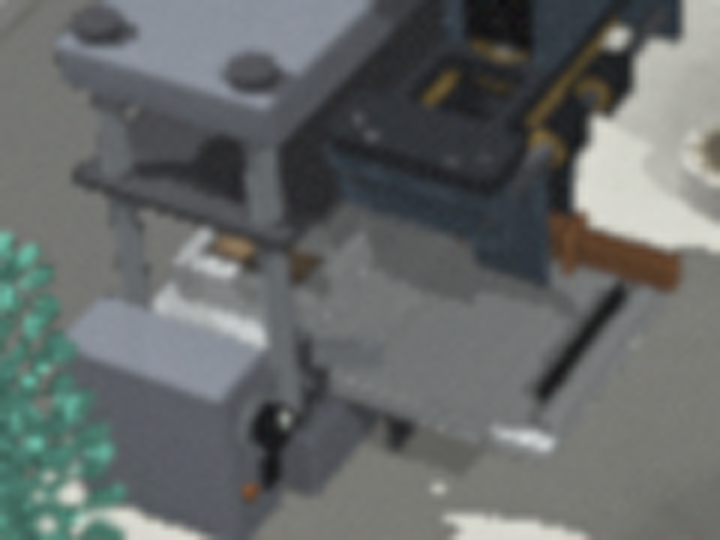

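The hook is reaching under the platen with no contact force, and the blade itself is hidden. I'll go 3 mm further and lower carefully.

```bash
python3 -m inch '[{"x":-0.3,"y":0,"z":0,"yaw":0,"gripper":-1},{"x":0,"y":0,"z":0.3,"yaw":0,"gripper":-1},{"x":0,"y":0,"z":0.2,"yaw":0,"gripper":-1},{"x":0,"y":0,"z":0,"yaw":0,"gripper":-1},{"x":0,"y":0,"z":0,"yaw":0,"gripper":-1}]'
for i in 1; do python3 -m inch '[{"x":0,"y":0,"z":0.08,"yaw":0,"gripper":-1},{"x":0,"y":0,"z":0.08,"yaw":0,"gripper":-1},{"x":0,"y":0,"z":0,"yaw":0,"gripper":-1},{"x":0,"y":0,"z":0,"yaw":0,"gripper":-1}]'; python3 -m inch '[{"x":0,"y":0,"z":0.05,"yaw":0,"gripper":-1},{"x":0,"y":0,"z":0.05,"yaw":0,"gripper":-1},{"x":0,"y":0,"z":0,"yaw":0,"gripper":-1}]'; done
```

```text
time_s: 9.73
ee_pos: [545.5, 201.3, 115.9]
ee_rot: [-180.0, -0.0, 176.2]
force: [-1.2, 0.1, -0.6]
gripper_width: 11.6
time_s: 10.07
ee_pos: [545.7, 201.3, 114.6]
ee_rot: [180.0, 0.0, 176.2]
force: [-0.5, 0.4, -1.4]
gripper_width: 11.5
time_s: 10.32
ee_pos: [545.7, 201.3, 113.5]
ee_rot: [180.0, -0.0, 176.2]
force: [0.5, -0.3, -1.2]
gripper_width: 11.4
```

```bash
python3 -m inch '[{"x":0,"y":0,"z":0.08,"yaw":0,"gripper":-1},{"x":0,"y":0,"z":0.08,"yaw":0,"gripper":-1},{"x":0,"y":0,"z":0,"yaw":0,"gripper":-1}]'; python3 -m inch '[{"x":0,"y":0,"z":0.08,"yaw":0,"gripper":-1},{"x":0,"y":0,"z":0.08,"yaw":0,"gripper":-1},{"x":0,"y":0,"z":0,"yaw":0,"gripper":-1}]';python3 -m inch '[{"x":0,"y":0,"z":0.1,"yaw":0,"gripper":-1},{"x":0,"y":0,"z":0.1,"yaw":0,"gripper":-1},{"x":0,"y":0,"z":0,"yaw":0,"gripper":-1}]'
```

```text
time_s: 10.57
ee_pos: [545.6, 201.3, 111.8]
ee_rot: [-180.0, -0.0, 176.2]
force: [-0.3, -0.2, -0.8]
gripper_width: 11.6
time_s: 10.82
ee_pos: [545.6, 201.3, 110.2]
ee_rot: [-180.0, -0.0, 176.2]
force: [0.0, 0.0, -0.9]
gripper_width: 11.8
time_s: 11.07
ee_pos: [545.6, 201.3, 108.1]
ee_rot: [-180.0, -0.0, 176.2]
force: [-0.1, 0.4, -0.4]
gripper_width: 11.8
```

```bash
python3 -m inch '[{"x":0,"y":0,"z":0.1,"yaw":0,"gripper":-1},{"x":0,"y":0,"z":0.1,"yaw":0,"gripper":-1},{"x":0,"y":0,"z":0.1,"yaw":0,"gripper":-1},{"x":0,"y":0,"z":0,"yaw":0,"gripper":-1},{"x":0,"y":0,"z":0,"yaw":0,"gripper":-1}]'
```

```text
time_s: 11.48
ee_pos: [545.7, 201.3, 105.3]
ee_rot: [180.0, -0.0, 176.2]
force: [0.6, -0.2, -1.3]
gripper_width: 11.6
```

```bash
python3 -m inch '[{"x":0.1,"y":0,"z":0.1,"yaw":0,"gripper":-1},{"x":0.1,"y":0,"z":0.05,"yaw":0,"gripper":-1},{"x":0.1,"y":0,"z":0,"yaw":0,"gripper":-1},{"x":0.1,"y":0,"z":0,"yaw":0,"gripper":-1},{"x":0,"y":0,"z":0,"yaw":0,"gripper":-1}]'; python3 -m inch '[{"x":0.1,"y":0,"z":0,"yaw":0,"gripper":-1},{"x":0.1,"y":0,"z":0,"yaw":0,"gripper":-1},{"x":0,"y":0,"z":0,"yaw":0,"gripper":-1}]';python3 -m inch '[{"x":0.1,"y":0,"z":0,"yaw":0,"gripper":-1},{"x":0.1,"y":0,"z":0,"yaw":0,"gripper":-1},{"x":0,"y":0,"z":0,"yaw":0,"gripper":-1}]'
```

```text
time_s: 11.9
ee_pos: [541.5, 201.6, 103.9]
ee_rot: [180.0, -0.0, 176.2]
force: [0.1, -0.4, -1.8]
gripper_width: 11.4
time_s: 12.15
ee_pos: [539.6, 201.7, 103.9]
ee_rot: [180.0, -0.0, 176.2]
force: [-0.5, 0.2, -1.1]
gripper_width: 11.6
time_s: 12.4
ee_pos: [538.1, 201.9, 103.9]
ee_rot: [180.0, 0.1, 176.2]
force: [1.9, -1.3, -1.8]
gripper_width: 11.9
```

```bash
python3 -m inch '[{"x":0.1,"y":0,"z":0,"yaw":0,"gripper":-1},{"x":0.1,"y":0,"z":0,"yaw":0,"gripper":-1}]';python3 -m inch '[{"x":0.1,"y":0,"z":0,"yaw":0,"gripper":-1},{"x":0.1,"y":0,"z":0,"yaw":0,"gripper":-1}]';python3 -m inch '[{"x":0.1,"y":0,"z":0,"yaw":0,"gripper":-1},{"x":0.1,"y":0,"z":0,"yaw":0,"gripper":-1}]'
```

```text
time_s: 12.57
ee_pos: [536.2, 202.0, 103.9]
ee_rot: [180.0, 0.1, 176.2]
force: [2.7, -0.2, -1.7]
gripper_width: 11.7
time_s: 12.73
ee_pos: [534.0, 202.2, 104.0]
ee_rot: [180.0, 0.0, 176.2]
force: [3.2, -0.4, -1.6]
gripper_width: 11.7
time_s: 12.9
ee_pos: [531.9, 202.4, 104.0]
ee_rot: [180.0, 0.0, 176.2]
force: [1.9, 0.5, -2.5]
gripper_width: 11.6
```

The blade met the frame at TCP x of about 538, and the frame slides with about 3 N. I'll draw on.

```bash
R='[{"x":0.15,"y":0,"z":0,"yaw":0,"gripper":-1},{"x":0.15,"y":0,"z":0,"yaw":0,"gripper":-1}]'; true
python3 -m inch '[{"x":0.15,"y":0,"z":0,"yaw":0,"gripper":-1},{"x":0.15,"y":0,"z":0,"yaw":0,"gripper":-1},{"x":0.15,"y":0,"z":0,"yaw":0,"gripper":-1},{"x":0.15,"y":0,"z":0,"yaw":0,"gripper":-1},{"x":0.15,"y":0,"z":0,"yaw":0,"gripper":-1},{"x":0.15,"y":0,"z":0,"yaw":0,"gripper":-1}]'
python3 -m inch '[{"x":0.15,"y":0,"z":0,"yaw":0,"gripper":-1},{"x":0.15,"y":0,"z":0,"yaw":0,"gripper":-1},{"x":0.15,"y":0,"z":0,"yaw":0,"gripper":-1},{"x":0.15,"y":0,"z":0,"yaw":0,"gripper":-1},{"x":0.15,"y":0,"z":0,"yaw":0,"gripper":-1},{"x":0.15,"y":0,"z":0,"yaw":0,"gripper":-1}]'
python3 -m inch '[{"x":0.15,"y":0,"z":0,"yaw":0,"gripper":-1},{"x":0.15,"y":0,"z":0,"yaw":0,"gripper":-1},{"x":0.15,"y":0,"z":0,"yaw":0,"gripper":-1},{"x":0.15,"y":0,"z":0,"yaw":0,"gripper":-1},{"x":0.15,"y":0,"z":0,"yaw":0,"gripper":-1},{"x":0.15,"y":0,"z":0,"yaw":0,"gripper":-1}]'
```

```text
time_s: 13.4
ee_pos: [522.7, 202.9, 103.9]
ee_rot: [180.0, 0.0, 176.2]
force: [1.8, 0.8, -1.1]
gripper_width: 11.5
time_s: 13.9
ee_pos: [513.7, 203.5, 103.9]
ee_rot: [180.0, 0.0, 176.2]
force: [2.2, 0.4, -1.8]
gripper_width: 11.7
time_s: 14.4
ee_pos: [506.0, 204.7, 104.2]
ee_rot: [179.9, 0.2, 176.2]
force: [5.3, 1.6, -2.4]
gripper_width: 11.8
```

```bash
python3 -m inch '[{"x":0.1,"y":0,"z":0,"yaw":0,"gripper":-1},{"x":0.1,"y":0,"z":0,"yaw":0,"gripper":-1},{"x":0.1,"y":0,"z":0,"yaw":0,"gripper":-1}]'; python3 -m inch '[{"x":0.1,"y":0,"z":0,"yaw":0,"gripper":-1},{"x":0.1,"y":0,"z":0,"yaw":0,"gripper":-1},{"x":0.1,"y":0,"z":0,"yaw":0,"gripper":-1}]'
```

```text
time_s: 14.65
ee_pos: [504.4, 205.0, 104.5]
ee_rot: [179.9, 0.4, 176.2]
force: [9.4, 0.6, -2.4]
gripper_width: 11.5
time_s: 14.9
ee_pos: [502.0, 205.1, 104.8]
ee_rot: [179.9, 0.4, 176.2]
force: [9.0, -0.6, -3.1]
gripper_width: 11.8
```

```bash
python3 -m inch '[{"x":0.1,"y":0,"z":0,"yaw":0,"gripper":-1},{"x":0.1,"y":0,"z":0,"yaw":0,"gripper":-1},{"x":0.1,"y":0,"z":0,"yaw":0,"gripper":-1}]'; python3 -m inch '[{"x":0.1,"y":0,"z":0,"yaw":0,"gripper":-1},{"x":0.1,"y":0,"z":0,"yaw":0,"gripper":-1},{"x":0,"y":0,"z":0,"yaw":0,"gripper":-1}]'
python3 - <<'E'
from h import *
g=grab('side','s4.png')
x0,y0,w,h,k=130,195,120,90,6
a=cv2.resize(g['pixels'][y0:y0+h,x0:x0+w],None,fx=k,fy=k,interpolation=cv2.INTER_CUBIC)
cv2.imwrite('pics/s4c.png',a[:,:,::-1])
E
```

```text
time_s: 15.15
ee_pos: [499.3, 205.3, 104.9]
ee_rot: [179.9, 0.5, 176.2]
force: [9.4, 0.4, -2.7]
gripper_width: 11.9
time_s: 15.4
ee_pos: [495.2, 205.2, 104.2]
ee_rot: [179.9, 0.2, 176.2]
force: [5.7, 1.5, -3.5]
gripper_width: 11.9
```

View pics/s4c.png

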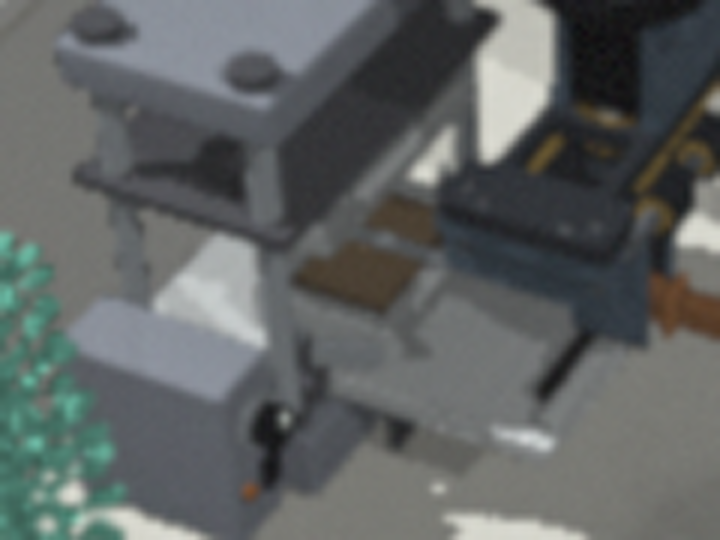

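The frame is coming out straight, with its front edge at about (380,310) to (440,235) and the shaft across its middle. The force dropped to about 6 N once the catch tips were spread. I'll continue.

```bash
python3 -m inch '[{"x":0.12,"y":0,"z":0,"yaw":0,"gripper":-1},{"x":0.12,"y":0,"z":0,"yaw":0,"gripper":-1},{"x":0.12,"y":0,"z":0,"yaw":0,"gripper":-1},{"x":0.12,"y":0,"z":0,"yaw":0,"gripper":-1},{"x":0.12,"y":0,"z":0,"yaw":0,"gripper":-1},{"x":0.12,"y":0,"z":0,"yaw":0,"gripper":-1}]'
python3 -m inch '[{"x":0.12,"y":0,"z":0,"yaw":0,"gripper":-1},{"x":0.12,"y":0,"z":0,"yaw":0,"gripper":-1},{"x":0.12,"y":0,"z":0,"yaw":0,"gripper":-1},{"x":0.12,"y":0,"z":0,"yaw":0,"gripper":-1},{"x":0.12,"y":0,"z":0,"yaw":0,"gripper":-1},{"x":0.12,"y":0,"z":0,"yaw":0,"gripper":-1}]'
```

```text
time_s: 15.95
ee_pos: [488.7, 205.8, 104.4]
ee_rot: [179.9, 0.3, 176.2]
force: [7.1, 0.9, -2.3]
gripper_width: 11.5
time_s: 16.45
ee_pos: [481.0, 206.2, 104.3]
ee_rot: [179.9, 0.2, 176.2]
force: [6.7, -0.0, -3.1]
gripper_width: 11.7
```

```bash
python3 -m inch '[{"x":0.12,"y":0,"z":0,"yaw":0,"gripper":-1},{"x":0.12,"y":0,"z":0,"yaw":0,"gripper":-1},{"x":0.12,"y":0,"z":0,"yaw":0,"gripper":-1},{"x":0.12,"y":0,"z":0,"yaw":0,"gripper":-1},{"x":0.12,"y":0,"z":0,"yaw":0,"gripper":-1},{"x":0.12,"y":0,"z":0,"yaw":0,"gripper":-1}]'
python3 -m inch '[{"x":0.12,"y":0,"z":0,"yaw":0,"gripper":-1},{"x":0.12,"y":0,"z":0,"yaw":0,"gripper":-1},{"x":0.12,"y":0,"z":0,"yaw":0,"gripper":-1},{"x":0.12,"y":0,"z":0,"yaw":0,"gripper":-1},{"x":0.12,"y":0,"z":0,"yaw":0,"gripper":-1},{"x":0.12,"y":0,"z":0,"yaw":0,"gripper":-1}]'
```

```text
time_s: 16.95
ee_pos: [473.8, 206.7, 104.3]
ee_rot: [179.9, 0.2, 176.2]
force: [6.9, -0.3, -2.9]
gripper_width: 11.5
time_s: 17.45
ee_pos: [466.7, 207.2, 104.3]
ee_rot: [179.9, 0.2, 176.2]
force: [6.6, 0.4, -3.1]
gripper_width: 12.2
```

```bash
python3 -m inch '[{"x":0.12,"y":0,"z":0,"yaw":0,"gripper":-1},{"x":0.12,"y":0,"z":0,"yaw":0,"gripper":-1},{"x":0.12,"y":0,"z":0,"yaw":0,"gripper":-1},{"x":0.12,"y":0,"z":0,"yaw":0,"gripper":-1},{"x":0.12,"y":0,"z":0,"yaw":0,"gripper":-1},{"x":0.12,"y":0,"z":0,"yaw":0,"gripper":-1}]'
python3 -m inch '[{"x":0.12,"y":0,"z":0,"yaw":0,"gripper":-1},{"x":0.12,"y":0,"z":0,"yaw":0,"gripper":-1},{"x":0.12,"y":0,"z":0,"yaw":0,"gripper":-1},{"x":0.12,"y":0,"z":0,"yaw":0,"gripper":-1},{"x":0.12,"y":0,"z":0,"yaw":0,"gripper":-1},{"x":0.12,"y":0,"z":0,"yaw":0,"gripper":-1}]'
```

```text
time_s: 17.95
ee_pos: [459.5, 207.7, 104.3]
ee_rot: [179.9, 0.2, 176.2]
force: [6.6, 0.0, -2.0]
gripper_width: 11.7
time_s: 18.45
ee_pos: [452.3, 208.1, 104.3]
ee_rot: [179.9, 0.2, 176.2]
force: [7.4, 0.6, -2.4]
gripper_width: 11.4
```

```bash
python3 -m inch '[{"x":0.1,"y":0,"z":0,"yaw":0,"gripper":-1},{"x":0.1,"y":0,"z":0,"yaw":0,"gripper":-1},{"x":0.1,"y":0,"z":0,"yaw":0,"gripper":-1},{"x":0.1,"y":0,"z":0,"yaw":0,"gripper":-1},{"x":0.1,"y":0,"z":0,"yaw":0,"gripper":-1},{"x":0.1,"y":0,"z":0,"yaw":0,"gripper":-1}]'
python3 -m inch '[{"x":0.1,"y":0,"z":0,"yaw":0,"gripper":-1},{"x":0.1,"y":0,"z":0,"yaw":0,"gripper":-1},{"x":0.1,"y":0,"z":0,"yaw":0,"gripper":-1},{"x":0.1,"y":0,"z":0,"yaw":0,"gripper":-1}]'
python3 -m inch '[{"x":0.1,"y":0,"z":0,"yaw":0,"gripper":-1},{"x":0.1,"y":0,"z":0,"yaw":0,"gripper":-1},{"x":0.1,"y":0,"z":0,"yaw":0,"gripper":-1},{"x":0,"y":0,"z":0,"yaw":0,"gripper":-1}]'
```

```text
time_s: 18.95
ee_pos: [446.3, 208.5, 104.3]
ee_rot: [179.9, 0.2, 176.2]
force: [7.4, -0.1, -1.8]
gripper_width: 11.9
time_s: 19.28
ee_pos: [442.4, 208.8, 104.3]
ee_rot: [179.9, 0.2, 176.2]
force: [6.6, 1.2, -2.5]
gripper_width: 11.4
time_s: 19.62
ee_pos: [439.1, 209.0, 104.3]
ee_rot: [179.9, 0.2, 176.2]
force: [5.8, 1.4, -2.1]
gripper_width: 11.7
```

```bash
python3 -m inch '[{"x":0.08,"y":0,"z":0,"yaw":0,"gripper":-1},{"x":0.08,"y":0,"z":0,"yaw":0,"gripper":-1},{"x":0.08,"y":0,"z":0,"yaw":0,"gripper":-1},{"x":0.08,"y":0,"z":0,"yaw":0,"gripper":-1}]'
python3 -m inch '[{"x":0.08,"y":0,"z":0,"yaw":0,"gripper":-1},{"x":0.08,"y":0,"z":0,"yaw":0,"gripper":-1},{"x":0.08,"y":0,"z":0,"yaw":0,"gripper":-1}]'
python3 -m inch '[{"x":0.05,"y":0,"z":0,"yaw":0,"gripper":-1},{"x":0.05,"y":0,"z":0,"yaw":0,"gripper":-1}]'
```

```text
time_s: 19.95
ee_pos: [436.6, 209.2, 104.4]
ee_rot: [179.9, 0.3, 176.2]
force: [6.2, -0.4, -3.0]
gripper_width: 11.6
time_s: 20.2
ee_pos: [433.9, 209.4, 104.4]
ee_rot: [179.9, 0.2, 176.2]
force: [7.6, 0.6, -2.7]
gripper_width: 11.5
time_s: 20.37
ee_pos: [432.8, 209.5, 104.3]
ee_rot: [179.9, 0.2, 176.2]
force: [6.5, 0.2, -3.2]
gripper_width: 11.5
```

```bash
python3 -m inch '[{"x":0.05,"y":0,"z":0,"yaw":0,"gripper":-1},{"x":0.05,"y":0,"z":0,"yaw":0,"gripper":-1},{"x":0,"y":0,"z":0,"yaw":0,"gripper":-1}]'
python3 -m inch '[{"x":0.05,"y":0,"z":0,"yaw":0,"gripper":-1},{"x":0.05,"y":0,"z":0,"yaw":0,"gripper":-1},{"x":0,"y":0,"z":0,"yaw":0,"gripper":-1}]'
```

```text
time_s: 20.62
ee_pos: [431.7, 209.5, 104.3]
ee_rot: [179.9, 0.2, 176.2]
force: [6.6, -0.1, -1.8]
gripper_width: 11.8
time_s: 20.87
ee_pos: [430.7, 209.6, 104.3]
ee_rot: [179.9, 0.2, 176.2]
force: [6.1, 0.0, -2.4]
gripper_width: 11.6
```

```bash
python3 -m inch '[{"x":0.05,"y":0,"z":0,"yaw":0,"gripper":-1},{"x":0.05,"y":0,"z":0,"yaw":0,"gripper":-1},{"x":0,"y":0,"z":0,"yaw":0,"gripper":-1}]'
python3 -m inch '[{"x":0.05,"y":0,"z":0,"yaw":0,"gripper":-1},{"x":0,"y":0,"z":0,"yaw":0,"gripper":-1}]'
python3 -m inch '[{"x":0.05,"y":0,"z":0,"yaw":0,"gripper":-1},{"x":0,"y":0,"z":0,"yaw":0,"gripper":-1}]'
```

```text
time_s: 21.12
ee_pos: [430.0, 209.7, 104.3]
ee_rot: [179.9, 0.2, 176.2]
force: [7.1, 0.0, -3.4]
gripper_width: 11.5
time_s: 21.28
ee_pos: [429.8, 209.9, 104.4]
ee_rot: [179.9, 0.3, 176.2]
force: [7.5, 1.5, -4.2]
gripper_width: 11.7
time_s: 21.45
ee_pos: [429.7, 210.0, 104.5]
ee_rot: [179.9, 0.3, 176.3]
force: [7.4, 0.4, -4.5]
gripper_width: 11.4
```

```bash
python3 -m inch '[{"x":0.05,"y":0,"z":0,"yaw":0,"gripper":-1},{"x":0,"y":0,"z":0,"yaw":0,"gripper":-1}]'
python3 -m inch '[{"x":0.05,"y":0,"z":0,"yaw":0,"gripper":-1},{"x":0,"y":0,"z":0,"yaw":0,"gripper":-1}]'
```

```text
time_s: 21.62
ee_pos: [429.5, 210.1, 104.6]
ee_rot: [179.9, 0.4, 176.3]
force: [9.0, 0.4, -3.3]
gripper_width: 11.7
time_s: 21.78
ee_pos: [429.4, 210.1, 104.7]
ee_rot: [179.9, 0.4, 176.3]
force: [9.4, -0.1, -2.2]
gripper_width: 11.7
```

```bash
python3 -m inch '[{"x":0.05,"y":0,"z":0,"yaw":0,"gripper":-1},{"x":0.05,"y":0,"z":0,"yaw":0,"gripper":-1}]'
python3 -m inch '[{"x":0.05,"y":0,"z":0,"yaw":0,"gripper":-1},{"x":0,"y":0,"z":0,"yaw":0,"gripper":-1}]'
python3 -m inch '[{"x":0.05,"y":0,"z":0,"yaw":0,"gripper":-1},{"x":0,"y":0,"z":0,"yaw":0,"gripper":-1}]'
```

```text
time_s: 21.95
ee_pos: [429.1, 210.2, 104.9]
ee_rot: [179.8, 0.5, 176.3]
force: [12.0, -0.7, -3.6]
gripper_width: 11.5
time_s: 22.12
ee_pos: [428.9, 210.3, 105.0]
ee_rot: [179.8, 0.5, 176.3]
force: [11.3, -0.6, -3.6]
gripper_width: 11.7
time_s: 22.28
ee_pos: [428.7, 210.3, 105.1]
ee_rot: [179.8, 0.6, 176.3]
force: [10.9, -0.8, -4.0]
gripper_width: 11.7
```

```bash
python3 -m inch '[{"x":0.05,"y":0,"z":0,"yaw":0,"gripper":-1},{"x":0,"y":0,"z":0,"yaw":0,"gripper":-1}]'
python3 -m inch '[{"x":0.05,"y":0,"z":0,"yaw":0,"gripper":-1},{"x":0,"y":0,"z":0,"yaw":0,"gripper":-1}]'
```

```text
time_s: 22.45
ee_pos: [428.6, 210.4, 105.2]
ee_rot: [179.8, 0.6, 176.3]
force: [13.1, -1.5, -4.0]
gripper_width: 11.8
time_s: 22.62
ee_pos: [428.4, 210.4, 105.3]
ee_rot: [179.8, 0.7, 176.3]
force: [12.9, -1.2, -3.6]
gripper_width: 11.5
```

```bash
python3 -m inch '[{"x":0.05,"y":0,"z":0,"yaw":0,"gripper":-1},{"x":0,"y":0,"z":0,"yaw":0,"gripper":-1}]'
python3 -m inch '[{"x":0.05,"y":0,"z":0,"yaw":0,"gripper":-1},{"x":0,"y":0,"z":0,"yaw":0,"gripper":-1}]'
python3 - <<'E'
from h import *
g=grab('side','s5.png');t=grab('top','t5.png');w=grab('wrist','w5.png')
x0,y0,w_,h,k=170,205,80,75,8
a=cv2.resize(g['pixels'][y0:y0+h,x0:x0+w_],None,fx=k,fy=k,interpolation=cv2.INTER_CUBIC)
cv2.imwrite('pics/s5c.png',a[:,:,::-1])
print(telemetry.state()['force'])
E
```

```text
time_s: 22.78
ee_pos: [428.3, 210.5, 105.4]
ee_rot: [179.8, 0.7, 176.3]
force: [15.0, -2.0, -3.4]
gripper_width: 11.5
time_s: 22.95
ee_pos: [428.1, 210.5, 105.5]
ee_rot: [179.8, 0.8, 176.3]
force: [14.2, -1.6, -3.0]
gripper_width: 11.5
[14.1787581  -1.51455025 -3.23226856]
```

View pics/s5c.png

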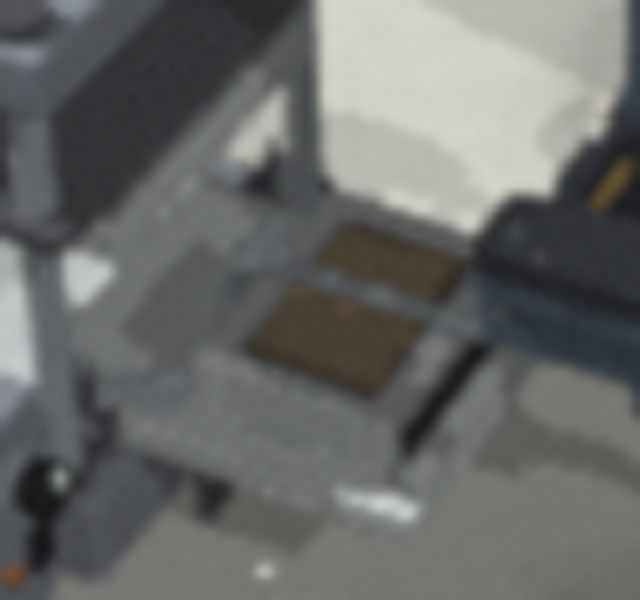

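The frame is on the shelf against the buffer (front edge at about (400,450) to (490,350)), with the hook's shaft across it. The catches can't be resolved at this scale, so I'll keep feeling with small steps.

```bash
python3 -m inch '[{"x":0.05,"y":0,"z":0,"yaw":0,"gripper":-1},{"x":0,"y":0,"z":0,"yaw":0,"gripper":-1}]'
python3 -m inch '[{"x":0.04,"y":0,"z":0,"yaw":0,"gripper":-1},{"x":0,"y":0,"z":0,"yaw":0,"gripper":-1}]'
python3 -m inch '[{"x":0,"y":0,"z":0,"yaw":0,"gripper":-1}]'
```

```text
time_s: 23.27
ee_pos: [428.0, 210.6, 105.6]
ee_rot: [179.8, 0.8, 176.3]
force: [15.1, -2.2, -3.2]
gripper_width: 11.8
time_s: 23.43
ee_pos: [427.8, 210.6, 105.7]
ee_rot: [179.8, 0.8, 176.3]
force: [16.0, -2.3, -2.6]
gripper_width: 11.9
time_s: 23.52
ee_pos: [427.8, 210.6, 105.7]
ee_rot: [179.8, 0.8, 176.3]
force: [14.8, -2.6, -2.9]
gripper_width: 11.7
```

Run:
```python
from h import *
# compare the catch regions: before frame (s3), rubbing (s4), now (s5); enlarged
ims=[load(n)['pixels'] if n!='t' else None for n in('s2.png','s5.png')]
tt=[load(n)['pixels'] for n in('t2.png','t5.png')]
x0,y0,w,h=176,240,28,22
row=[cv2.resize(i[y0:y0+h,x0:x0+w],None,fx=14,fy=14,interpolation=cv2.INTER_CUBIC) for i in ims]
x0,y0=196,222
S=load('s5.png');T=load('t5.png')
th=np.radians(-4.2);c,s=np.cos(th),np.sin(th)
pr=lambda x,y,z:(657+c*x-s*y,190.5+s*x+c*y,z)
for n,P in(('pin+',pr(-60,56,70)),('corner+',pr(-74.5,49,77)),('tip+',pr(-94,52,70)),('corner-',pr(-74.5,-49,77)),('tip-',pr(-94,-52,70)),('pin-',pr(-60,-56,70))): print(n,proj(S,P).round(1),proj(T,P).round(1))
W=load('w5.png')
for n,P in(('corner+',pr(-74.5,49,77)),('corner-',pr(-74.5,-49,77))): print(n,proj(W,P,True).round(1))
```

```text
pin+ [189.3 252.7] [165.4 205. ]
corner+ [195.4 250.7] [168.6 207.1]
tip+ [201.5 255.7] [170.6 213. ]
corner- [213.7 229.1] [194.6 194.1]
tip- [220.6 232.4] [198.1 199.1]
pin- [210.4 228.2] [194.8 190.3]
corner+ [303.5 382. ]
corner- [197.3 381.1]
```

```bash
python3 -m inch '[{"x":0.04,"y":0,"z":0,"yaw":0,"gripper":-1},{"x":0,"y":0,"z":0,"yaw":0,"gripper":-1}]'
python3 -m inch '[{"x":0,"y":0,"z":0,"yaw":0,"gripper":-1}]'
python3 -m inch '[{"x":0.04,"y":0,"z":0,"yaw":0,"gripper":-1},{"x":0,"y":0,"z":0,"yaw":0,"gripper":-1}]'
python3 -m inch '[{"x":0,"y":0,"z":0,"yaw":0,"gripper":-1}]'
python3 -m inch '[{"x":0,"y":0,"z":0,"yaw":0,"gripper":-1}]'
python3 - <<'E'
from h import *
g=grab('side','s6.png');t=grab('top','t6.png')
a=cv2.resize(g['pixels'][218:268,178:232],None,fx=10,fy=10,interpolation=cv2.INTER_CUBIC)
b=cv2.resize(t['pixels'][182:222,156:206],None,fx=5,fy=5,interpolation=cv2.INTER_CUBIC)
c=np.zeros((500,795,3),np.uint8); c[:,:540]=a; c[:200,545:795]=b
c=np.clip(c.astype(float)*1.4,0,255).astype(np.uint8)
cv2.imwrite('pics/s6c.png',c[:,:,::-1]); print(telemetry.state()['force'])
E
```

```text
time_s: 23.68
ee_pos: [427.7, 210.7, 105.8]
ee_rot: [179.8, 0.9, 176.2]
force: [16.3, -2.3, -2.5]
gripper_width: 12.0
time_s: 23.77
ee_pos: [427.7, 210.7, 105.8]
ee_rot: [179.8, 0.9, 176.3]
force: [16.0, -3.0, -2.7]
gripper_width: 11.5
time_s: 23.93
ee_pos: [427.6, 210.7, 105.9]
ee_rot: [179.8, 0.9, 176.3]
force: [17.0, -2.8, -2.4]
gripper_width: 12.0
time_s: 24.02
ee_pos: [427.6, 210.8, 105.9]
ee_rot: [179.8, 0.9, 176.3]
force: [17.9, -2.4, -2.1]
gripper_width: 11.7
time_s: 24.1
ee_pos: [427.6, 210.8, 105.9]
ee_rot: [179.8, 0.9, 176.3]
force: [16.8, -2.8, -2.6]
gripper_width: 11.6
[16.72350927 -2.87943039 -2.80912119]
```

View pics/s6c.png

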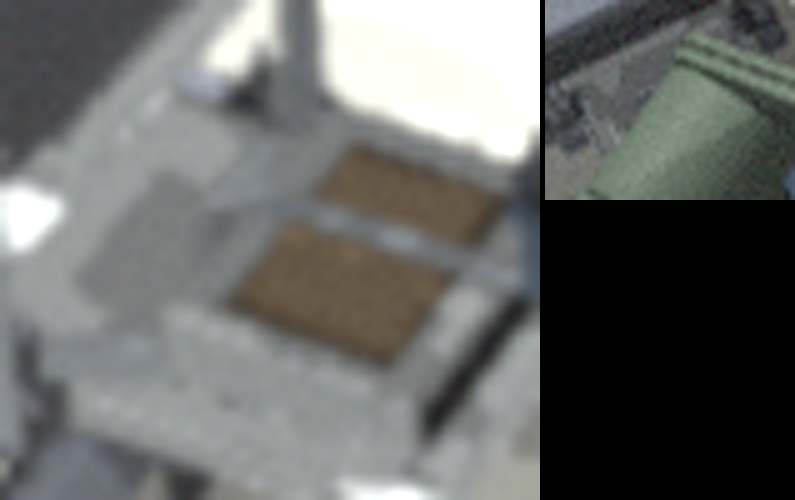

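The catches can't be resolved in the picture, but the force record shows a clear step. The pull rose linearly to 12 N, dropped by about 2 N, then rose at the same slope, which looks like the snap. I'll make a small yaw wiggle so both sides are certainly past, then release.

```bash
python3 -m inch '[{"x":0,"y":0,"z":0,"yaw":0.1,"gripper":-1},{"x":0,"y":0,"z":0,"yaw":0.1,"gripper":-1},{"x":0,"y":0,"z":0,"yaw":0,"gripper":-1}]'; python3 -m inch '[{"x":0,"y":0,"z":0,"yaw":-0.1,"gripper":-1},{"x":0,"y":0,"z":0,"yaw":-0.1,"gripper":-1},{"x":0,"y":0,"z":0,"yaw":0,"gripper":-1}]'; python3 -m inch '[{"x":0,"y":0,"z":0,"yaw":-0.1,"gripper":-1},{"x":0,"y":0,"z":0,"yaw":-0.1,"gripper":-1},{"x":0,"y":0,"z":0,"yaw":0,"gripper":-1}]'; python3 -m inch '[{"x":0,"y":0,"z":0,"yaw":0.1,"gripper":-1},{"x":0,"y":0,"z":0,"yaw":0.1,"gripper":-1},{"x":0,"y":0,"z":0,"yaw":0,"gripper":-1}]'
```

```text
time_s: 24.45
ee_pos: [427.4, 211.4, 106.1]
ee_rot: [179.7, 0.9, 175.3]
force: [15.2, -0.3, -1.8]
gripper_width: 11.6
time_s: 24.7
ee_pos: [427.3, 210.5, 106.0]
ee_rot: [179.8, 0.9, 176.2]
force: [15.3, -4.1, -2.0]
gripper_width: 11.5
time_s: 24.95
ee_pos: [427.0, 209.7, 105.8]
ee_rot: [179.9, 0.8, 177.1]
force: [15.8, -6.8, -0.8]
gripper_width: 11.6
time_s: 25.2
ee_pos: [427.2, 210.5, 105.9]
ee_rot: [179.8, 0.9, 176.2]
force: [14.8, -3.7, -0.6]
gripper_width: 11.7
```

```bash
python3 -m inch '[{"x":-0.15,"y":0,"z":0,"yaw":0,"gripper":-1},{"x":-0.15,"y":0,"z":0,"yaw":0,"gripper":-1},{"x":-0.15,"y":0,"z":0,"yaw":0,"gripper":-1},{"x":0,"y":0,"z":0,"yaw":0,"gripper":-1}]'; python3 -m inch '[{"x":-0.15,"y":0,"z":0,"yaw":0,"gripper":-1},{"x":-0.1,"y":0,"z":0,"yaw":0,"gripper":-1},{"x":0,"y":0,"z":0,"yaw":0,"gripper":-1}]'; python3 -m inch '[{"x":-0.1,"y":0,"z":0,"yaw":0,"gripper":-1},{"x":-0.1,"y":0,"z":0,"yaw":0,"gripper":-1},{"x":0,"y":0,"z":0,"yaw":0,"gripper":-1},{"x":0,"y":0,"z":0,"yaw":0,"gripper":-1}]';  python3 -m inch '[{"x":-0.1,"y":0,"z":0,"yaw":0,"gripper":-1},{"x":-0.1,"y":0,"z":0,"yaw":0,"gripper":-1},{"x":-0.1,"y":0,"z":0,"yaw":0,"gripper":-1},{"x":-0.1,"y":0,"z":0,"yaw":0,"gripper":-1},{"x":0,"y":0,"z":0,"yaw":0,"gripper":-1}]'
```

```text
time_s: 25.53
ee_pos: [428.6, 209.9, 104.8]
ee_rot: [179.9, 0.4, 176.2]
force: [9.4, -0.6, -2.6]
gripper_width: 11.4
time_s: 25.78
ee_pos: [429.2, 209.6, 104.3]
ee_rot: [179.9, 0.2, 176.2]
force: [5.8, 0.1, -2.1]
gripper_width: 11.5
time_s: 26.12
ee_pos: [429.4, 209.1, 103.9]
ee_rot: [180.0, -0.0, 176.2]
force: [2.6, 0.3, -1.0]
gripper_width: 11.5
time_s: 26.53
ee_pos: [433.2, 208.7, 103.6]
ee_rot: [-180.0, -0.1, 176.2]
force: [-0.0, -0.1, -0.1]
gripper_width: 11.7
```

The force unloaded within 1 mm and the blade came free at about x 429.5, so the frame stayed behind. That is consistent with it being caught. I'll lift out and check for grip slip by comparing collar positions in the wrist image.

```bash
python3 -m inch '[{"x":0,"y":0,"z":-0.3,"yaw":0,"gripper":-1},{"x":0,"y":0,"z":-0.7,"yaw":0,"gripper":-1},{"x":0,"y":0,"z":-1.2,"yaw":0,"gripper":-1},{"x":0,"y":0,"z":-1.5,"yaw":0,"gripper":-1},{"x":0,"y":0,"z":-1.3,"yaw":0,"gripper":-1},{"x":0,"y":0,"z":-1,"yaw":0,"gripper":-1},{"x":0,"y":0,"z":0,"yaw":0,"gripper":-1},{"x":0,"y":0,"z":0,"yaw":0,"gripper":-1}]'
python3 - <<'E'
from h import *
w=grab('wrist','w7.png')
for n in('w2.png','w7.png'):
    hsv=cv2.cvtColor(load(n)['pixels'],cv2.COLOR_RGB2HSV); m=cv2.inRange(hsv,(5,120,60),(18,255,255))
    k,l,st,c=cv2.connectedComponentsWithStats(m); print(n,[(st[i].tolist(),c[i].round(1).tolist()) for i in range(1,k) if st[i,4]>60])
S=telemetry.state();print(S['ee_pos'],S['ee_rot'],S['force'])
E
```

```text
time_s: 27.2
ee_pos: [433.7, 208.9, 164.5]
ee_rot: [180.0, 0.1, 176.2]
force: [0.4, 0.2, -1.4]
gripper_width: 11.8
w2.png [([236, 114, 39, 139, 3179], [255.4, 184.6]), ([245, 279, 21, 13, 255], [255.2, 284.7]), ([244, 292, 23, 11, 198], [254.7, 297.7])]
w7.png [([236, 114, 39, 139, 3212], [255.3, 184.6]), ([244, 279, 24, 24, 470], [254.9, 290.4])]
[433.22305702 208.75220703 163.82856151] [ 1.79997087e+02 -7.85419996e-03  1.76180516e+02] [ 0.59658623 -0.90277246 -1.15026523]
```

No slip. I'll carry the hook back over the stand.

```bash
python3 -m inch '[{"x":1.2,"y":0,"z":0,"yaw":0,"gripper":-1},{"x":1.3,"y":-1,"z":0,"yaw":0,"gripper":-1},{"x":0,"y":-3.5,"z":0,"yaw":0,"gripper":-1},{"x":0,"y":-3.5,"z":0,"yaw":0,"gripper":-1},{"x":0,"y":-3.5,"z":0,"yaw":0,"gripper":-1},{"x":0,"y":-3.5,"z":0,"yaw":0,"gripper":-1},{"x":0,"y":-3.5,"z":0,"yaw":0,"gripper":-1},{"x":0,"y":-3.5,"z":0,"yaw":0,"gripper":-1},{"x":-1.5,"y":-3.5,"z":0,"yaw":0,"gripper":-1},{"x":-1.5,"y":-3.5,"z":0,"yaw":0,"gripper":-1},{"x":-1.5,"y":-3.5,"z":0,"yaw":0,"gripper":-1},{"x":-1.5,"y":-3.5,"z":0,"yaw":0,"gripper":-1}]'
python3 -m inch '[{"x":-1.5,"y":-2.6,"z":0,"yaw":0,"gripper":-1},{"x":-1.2,"y":-1.5,"z":0,"yaw":0,"gripper":-1},{"x":-0.6,"y":0,"z":0,"yaw":0,"gripper":-1},{"x":0,"y":0,"z":0,"yaw":0,"gripper":-1},{"x":0,"y":0,"z":0,"yaw":0,"gripper":-1},{"x":0,"y":0,"z":0,"yaw":0,"gripper":-1}]'
python3 -c "
from h import *
S=telemetry.state();p=S['ee_pos'];print(p,S['ee_rot'],S['force']);D=np.array([475.1,-196.3])-p[:2]
print('tool x,y mm',-0.9978*D[0]+.0666*D[1], .0666*D[0]+.9978*D[1],p[2]-63.3)"
```

```text
time_s: 28.25
ee_pos: [443.3, -153.8, 163.2]
ee_rot: [179.9, -0.1, 176.2]
force: [1.4, 0.9, -0.7]
gripper_width: 11.5
time_s: 28.75
ee_pos: [473.5, -194.2, 163.4]
ee_rot: [179.9, -0.1, 176.3]
force: [-0.4, -0.6, -0.9]
gripper_width: 11.8
[ 473.49172139 -194.18133507  163.39926295] [ 1.79938314e+02 -1.13828247e-01  1.76254645e+02] [-0.35658203 -0.57983078 -0.85787787]
tool x,y mm -1.7458434796121336 -2.0068925088617786 100.09926295492387
```

```bash
python3 -m inch '[{"x":-0.17,"y":-0.2,"z":1.5,"yaw":0,"gripper":-1},{"x":0,"y":0,"z":2,"yaw":0,"gripper":-1},{"x":0,"y":0,"z":2,"yaw":0,"gripper":-1},{"x":0,"y":0,"z":1,"yaw":0,"gripper":-1},{"x":0,"y":0,"z":0,"yaw":0,"gripper":-1},{"x":0,"y":0,"z":0,"yaw":0,"gripper":-1},{"x":0,"y":0,"z":0,"yaw":0,"gripper":-1}]'
python3 -m inch '[{"x":0,"y":0,"z":0.6,"yaw":0,"gripper":-1},{"x":0,"y":0,"z":0.6,"yaw":0,"gripper":-1},{"x":0,"y":0,"z":0.6,"yaw":0,"gripper":-1},{"x":0,"y":0,"z":0,"yaw":0,"gripper":-1}]'
```

```text
time_s: 29.33
ee_pos: [476.8, -197.9, 99.9]
ee_rot: [-180.0, 0.1, 176.2]
force: [0.3, 0.6, -1.1]
gripper_width: 11.8
time_s: 29.67
ee_pos: [475.3, -197.6, 79.6]
ee_rot: [179.9, -0.1, 176.2]
force: [-0.5, 1.0, -1.2]
gripper_width: 11.8
```

```bash
python3 -m inch '[{"x":0,"y":0.12,"z":0,"yaw":0,"gripper":-1},{"x":0,"y":0,"z":0.5,"yaw":0,"gripper":-1},{"x":0,"y":0,"z":0.5,"yaw":0,"gripper":-1},{"x":0,"y":0,"z":0.4,"yaw":0,"gripper":-1},{"x":0,"y":0,"z":0,"yaw":0,"gripper":-1},{"x":0,"y":0,"z":0,"yaw":0,"gripper":-1},{"x":0,"y":0,"z":0,"yaw":0,"gripper":-1}]'
```

```text
time_s: 30.25
ee_pos: [476.3, -196.7, 66.8]
ee_rot: [180.0, 0.0, 176.2]
force: [-0.0, 0.0, -1.0]
gripper_width: 11.5
```

```bash
python3 -m inch '[{"x":0.1,"y":0.04,"z":0.15,"yaw":0,"gripper":-1},{"x":0,"y":0,"z":0.1,"yaw":0,"gripper":-1},{"x":0,"y":0,"z":0.08,"yaw":0,"gripper":-1},{"x":0,"y":0,"z":0,"yaw":0,"gripper":-1},{"x":0,"y":0,"z":0,"yaw":0,"gripper":-1}]'
```

```text
time_s: 30.67
ee_pos: [475.3, -196.2, 63.5]
ee_rot: [180.0, 0.0, 176.2]
force: [-0.3, 0.1, -1.2]
gripper_width: 11.8
```

```bash
python3 -m inch '[{"x":0,"y":0,"z":0,"yaw":0,"gripper":0.3},{"x":0,"y":0,"z":0,"yaw":0,"gripper":0.3},{"x":0,"y":0,"z":0,"yaw":0,"gripper":0.3},{"x":0,"y":0,"z":0,"yaw":0,"gripper":0.3},{"x":0,"y":0,"z":0,"yaw":0,"gripper":0.3},{"x":0,"y":0,"z":0,"yaw":0,"gripper":0.3},{"x":0,"y":0,"z":0,"yaw":0,"gripper":1},{"x":0,"y":0,"z":0,"yaw":0,"gripper":1},{"x":0,"y":0,"z":0,"yaw":0,"gripper":1},{"x":0,"y":0,"z":0,"yaw":0,"gripper":1}]'
python3 -m inch '[{"x":0,"y":0,"z":-1,"yaw":0,"gripper":1},{"x":0,"y":0,"z":-2.5,"yaw":0,"gripper":1},{"x":0,"y":0,"z":-3.5,"yaw":0,"gripper":1},{"x":0,"y":0,"z":-3.5,"yaw":0,"gripper":1},{"x":0,"y":0,"z":-3.5,"yaw":0,"gripper":1},{"x":0,"y":0,"z":-2.2,"yaw":0,"gripper":1},{"x":0,"y":0,"z":-1,"yaw":0,"gripper":1},{"x":0,"y":0,"z":0,"yaw":0,"gripper":1},{"x":0,"y":0,"z":0,"yaw":0,"gripper":1},{"x":0,"y":0,"z":0,"yaw":0,"gripper":1}]'
python3 - <<'E'
from h import *
w=grab('wrist','w8.png');s=grab('side','s8.png');t=grab('top','t8.png')
for a,b in(('w1.png','w8.png'),('side0.png','s8.png')):
  for n in(a,b):
    hsv=cv2.cvtColor(load(n)['pixels'],cv2.COLOR_RGB2HSV); m=cv2.inRange(hsv,(5,120,60),(18,255,255))
    k,l,st,c=cv2.connectedComponentsWithStats(m); print(n,[(st[i].tolist(),c[i].round(1).tolist()) for i in range(1,k) if st[i,4]>60])
S=telemetry.state();print(S['ee_pos'],S['ee_rot'],S['force'],S['time_s'])
E
```

```text
time_s: 31.5
ee_pos: [475.3, -196.2, 63.5]
ee_rot: [180.0, -0.0, 176.2]
force: [0.2, 0.2, 0.7]
gripper_width: 75.5
time_s: 32.33
ee_pos: [474.2, -195.8, 233.7]
ee_rot: [179.9, -0.2, 176.2]
force: [-1.1, -1.0, -0.2]
gripper_width: 91.3
w1.png [([244, 117, 19, 94, 1096], [253.0, 165.2])]
w8.png [([246, 116, 18, 96, 1061], [254.5, 165.2])]
side0.png [([276, 175, 30, 11, 99], [289.6, 180.1])]
s8.png [([276, 175, 30, 11, 99], [289.8, 180.1])]
[ 474.58312579 -195.96353683  233.81546526] [179.92532126  -0.18863574 176.17600802] [-0.01004443 -0.35040461  0.04889836] 32.4833
```

The hook lies as before: the collar centroid moved at most 1.5 px, including camera pose error. Now a close wrist look at the catches from above, keeping clear of the press.

```bash
python3 -m inch '[{"x":0.24,"y":2.5,"z":0,"yaw":0,"gripper":1},{"x":0.24,"y":3.8,"z":0,"yaw":0,"gripper":1},{"x":0.24,"y":3.8,"z":0,"yaw":0,"gripper":1},{"x":0.24,"y":3.8,"z":0,"yaw":0,"gripper":1},{"x":0.24,"y":3.8,"z":0,"yaw":0,"gripper":1},{"x":0.24,"y":3.8,"z":0,"yaw":0,"gripper":1},{"x":0.24,"y":3.8,"z":0,"yaw":0,"gripper":1},{"x":0.24,"y":3.8,"z":0,"yaw":0,"gripper":1},{"x":0.24,"y":3.8,"z":0,"yaw":0,"gripper":1},{"x":0.24,"y":3.8,"z":0,"yaw":0,"gripper":1},{"x":0.24,"y":2.5,"z":0,"yaw":0,"gripper":1},{"x":0,"y":1,"z":0,"yaw":0,"gripper":1}]'
python3 -m inch '[{"x":-1.2,"y":0,"z":0,"yaw":0,"gripper":1},{"x":-1.8,"y":0,"z":1.5,"yaw":0,"gripper":1},{"x":-1.8,"y":0,"z":1.2,"yaw":0,"gripper":1},{"x":-1,"y":0,"z":0.6,"yaw":0,"gripper":1},{"x":0,"y":0,"z":0,"yaw":0,"gripper":1},{"x":0,"y":0,"z":0,"yaw":0,"gripper":1},{"x":0,"y":0,"z":0,"yaw":0,"gripper":1}]'
python3 - <<'E'
from h import *
g=[grab('wrist',f'w9{i}.png') for i in range(4)]
im=np.mean([x['pixels'].astype(float) for x in g],0)
S=telemetry.state();print(S['ee_pos'],S['ee_rot'],S['time_s'])
th=np.radians(-4.2);c,s=np.cos(th),np.sin(th)
pr=lambda x,y,z:(657+c*x-s*y,190.5+s*x+c*y,z)
P=np.array([proj(g[0],pr(-74.5,sy*49,77),True) for sy in(1,-1)]);print(P)
x0=int(P[:,0].min()-30);y0=int(P[:,1].mean()-45);w,h=int(P[:,0].max()-x0+30),90
a=cv2.resize(np.clip(im[y0:y0+h,x0:x0+w]*1.5,0,255).astype(np.uint8),None,fx=800//w,fy=800//w,interpolation=cv2.INTER_CUBIC)[:600]
print(x0,y0,800//w,a.shape);cv2.imwrite('pics/w9c.png',a[:,:,::-1])
E
```

```text
time_s: 33.48
ee_pos: [475.1, 209.8, 234.4]
ee_rot: [180.0, -0.1, 176.4]
force: [-0.0, -0.4, 0.6]
gripper_width: 91.1
time_s: 34.07
ee_pos: [533.4, 202.1, 202.9]
ee_rot: [-180.0, -0.0, 176.1]
force: [0.7, -0.2, 0.3]
gripper_width: 91.2
[533.28680917 202.73297261 203.38740933] [1.79969367e+02 5.79413310e-02 1.76192215e+02] 34.2667
[[300.78533121 240.07412974]
 [204.68918581 239.42749258]]
174 194 5 (450, 780, 3)
```

View pics/w9c.png

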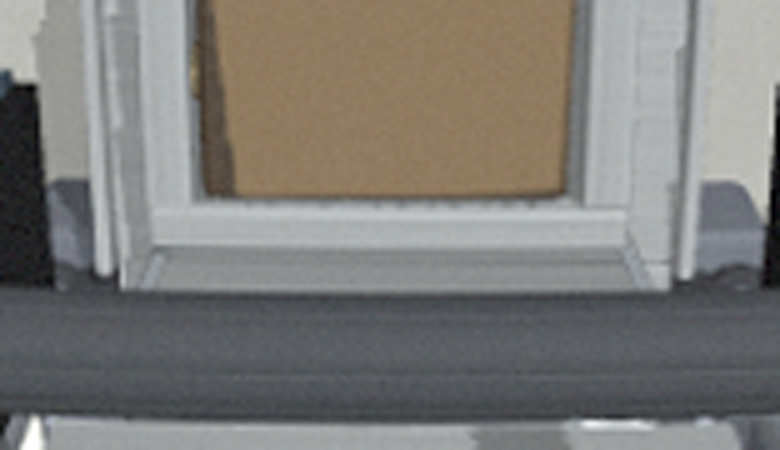

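This last view (12 of 12) shows the frame square on the shelf, its far edge at about row 245. Both leaves slant inward just behind the corners: left leaf (165,250)–(125,285), right leaf (628,248)–(652,288). I'll check the leaf tips numerically against what 0 and 0.08 rad would project to.

Run:
```python
from h import *
g=load('w90.png'); im=np.mean([load(f'w9{i}.png')['pixels'].astype(float).mean(2) for i in range(4)],0)
for r in range(236,253,2):
    print(r,'L',im[r,194:215].round().astype(int).tolist(),'R',im[r,293:312].round().astype(int).tolist())
th=np.radians(-4.2);c,s=np.cos(th),np.sin(th)
# refine: observed px of frame far corners (z77), shelf edge (z55), tips (z70) -> press coords
def pc(u,v,z):
    p=plane(g,u,v,z,True)-np.array([657,190.5,0]); return np.round([c*p[0]+s*p[1],-s*p[0]+c*p[1]],1)
f=lambda x,y:(174+(x+.5)/5-.5,194+(y+.5)/5-.5)
for n,p,z in(('corner -y top',(152,208),77),('corner -y far',(153,245),77),('corner +y far',(630,245),77),('tip -y',(165,250),70),('tip +y',(628,250),70),('base -y',(125,285),70),('base +y',(652,287),70),('shelf -y',(121,288),55),('shelf +y',(671,288),55),('post -y',(105,270),70),('post +y',(685,270),70)):print(n,pc(*f(*p),z))
```

```text
236 L [124, 107, 83, 108, 116, 95, 93, 93, 92, 98, 118, 128, 126, 127, 124, 125, 124, 124, 127, 127, 128] R [125, 127, 126, 127, 129, 127, 114, 117, 121, 120, 120, 120, 120, 120, 109, 94, 79, 89, 114]
238 L [125, 113, 86, 108, 118, 100, 94, 92, 93, 96, 110, 119, 117, 118, 118, 118, 117, 119, 118, 117, 117] R [116, 118, 116, 117, 119, 118, 111, 115, 115, 116, 116, 116, 116, 114, 103, 88, 78, 94, 118]
240 L [124, 117, 83, 103, 121, 112, 94, 96, 98, 97, 107, 118, 116, 119, 116, 118, 118, 119, 118, 118, 118] R [121, 119, 118, 121, 120, 119, 101, 114, 116, 116, 115, 116, 116, 118, 111, 88, 80, 98, 120]
242 L [124, 125, 83, 97, 118, 114, 91, 93, 92, 93, 104, 119, 120, 120, 118, 120, 119, 120, 118, 120, 118] R [121, 121, 121, 122, 121, 119, 103, 96, 112, 115, 115, 115, 115, 117, 108, 83, 77, 102, 122]
244 L [123, 125, 85, 83, 117, 115, 95, 91, 93, 90, 80, 80, 82, 83, 88, 92, 92, 93, 91, 92, 91] R [93, 94, 92, 92, 86, 97, 106, 108, 98, 118, 117, 118, 117, 116, 109, 87, 82, 108, 124]
246 L [123, 126, 92, 76, 112, 92, 94, 96, 93, 88, 98, 104, 99, 90, 92, 95, 93, 91, 93, 92, 93] R [86, 81, 82, 
[... 168 characters left out ...]
R [97, 98, 96, 99, 97, 96, 91, 100, 104, 101, 105, 122, 122, 122, 111, 79, 85, 118, 129]
250 L [36, 38, 42, 45, 120, 98, 100, 92, 95, 104, 100, 92, 98, 98, 97, 97, 99, 98, 100, 96, 99] R [94, 93, 94, 94, 93, 94, 92, 92, 103, 105, 104, 106, 118, 117, 104, 61, 38, 43, 44]
252 L [46, 48, 45, 43, 55, 56, 54, 55, 59, 61, 55, 62, 61, 59, 63, 63, 64, 63, 64, 64, 67] R [66, 65, 68, 66, 66, 66, 63, 62, 61, 65, 63, 62, 66, 69, 61, 47, 44, 45, 47]
corner -y top [-79.2 -49.5]
corner -y far [-70.9 -49.7]
corner +y far [-71.7  47.9]
tip -y [-66.6 -48.5]
tip +y [-67.3  48.8]
base -y [-58.  -57.7]
base +y [-58.5  54.5]
shelf -y [-49.8 -61.8]
shelf +y [-50.7  61.7]
post -y [-61.5 -61.8]
post +y [-62.4  61.4]
```

Both leaves lie symmetric about the shelf's centre line: columns 205 and 300 at row 246, 203 and 302 at row 250. The frame's far edge is square with the press to within about 0.3 mm over its width. On unloading, the frame followed the buffer back and then stopped hard. So both catches are holding, and I'm handing in.

```bash
python3 -c "
from h import *
print(telemetry.state()['force'],env.job_done())"
```

```text
the job is handed in; nothing more can be done
[1.68183693 0.21905052 0.91833587] None
```

I drew the mould frame home into the buffer with the hook, laid the hook back in its stand and handed the job in. It took about 34 s of the 69 s; no verdict is reported.

**Pull on the frame:** It slid at about 2–7 N, with about 9 N where the catch leaves first spread. Into the buffer, the highest reading was 17.9 N along x, about 18 N in all. I pulled past the point where the catches snap in.

**Catches:** The pull dropped by about 2 N near 12 N, which I took as the snap. On easing off, the frame came back about 1.5 mm and then stopped hard. The last wrist picture shows both leaves angled inward behind the far corners, evenly about the shelf's centre line, with the frame square to the press within about 0.3 mm.

**Hook:** It lies within about 2 mm of where it was, blade down, and did not slip in the grip.

**Less certain:**
- I could not measure the catch angles directly. On the +y side the leaf overlaps the frame's corner by only about 1 mm in the picture, because the frame sits about 1 mm towards -y.
- The frame's far edge measured 3 mm off its nominal place along x. I put that down to my press origin estimate, which is good to a few mm.
- I did not measure whether the bystanders stayed put. I noticed no contact with any of them.

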